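Set the stop screw to drag on the setting block

TASK

With the wing driver from its stand, turn the stop screw down (clockwise) until its rubber foot just drags on the setting block, which stays at its end of the guide meanwhile: a light but definite pressure of about 8 N, never jammed hard. Then, to prove the drag, draw the block along the guide by its red post until it meets the yellow lip. Leave it there, still lightly held under the foot, and the driver standing in the screw head; turn the screw only with the driver, and leave the other tools where they lie.

Things in the scene. Friction and masses are not known exactly. Their poses are not given: they have to be found in the camera images.
- fixture: Aluminium height-stop fixture, fixed. Origin on the table exactly under the screw axis; x runs along it from the yellow lip to the dark end stop, z up. Base plate 275x120x8 mm (x -205 to +70). Guide for the block between two dark rails (inner faces y = +-28.5 mm, tops z 20), dark end stop (face at x = +56.5), yellow lip (inner face x = -185, top z 20). Blue bridge (x +-18, y +-60, top z 56 mm).
- stop_screw: Brass stop screw on the bridge. Origin at the mouth centre of its driving slot (z about 90 mm at the start), z up, x along the slot. Slot 21.2 (x) by 6.2 (y) mm, 16 mm deep, 2 mm chamfer; head 34x30 mm, 20 mm tall. Starts turned +0.6 rad from the fixture's x. Turning clockwise from above lowers it 3 mm per rad (at most 3.2 rad); it stays where left. Turning it free takes about 0.05 N m.
- bridge_bush (a point): Centre of the brass bush on top of the bridge (z 58 mm), where the screw passes; axes as the fixture. Below hangs the screw's sprung rubber foot, 48 mm across. At the start it is 1 to 4 mm above the block: this differs each time and no reading gives it, so feel for it. It touches with 2 N; then its force grows about 18 N per rad of turning. Each newton adds about 0.007 N m to the torque felt when turning pauses, 0.03 while it turns.
- setting_block: Steel setting block, loose bar 210x54x16 mm, 0.2 to 0.45 kg, lying in the guide under the foot, x along the fixture's x, origin at the centre of its underside (8 mm above the table). At home its origin is at fixture x = -51 mm; it can slide about 30 mm along -x to the lip, then origin at x = -80 mm. Dragged under the correctly set foot it resists with about 12 to 22 N.
- block_post (a point): Middle of the block's red pull post (block x = -85 mm, 35 mm above its underside), axes as the block. Post 14 (x) by 20 (y) mm, from 16 to 54 mm above the underside; nothing stands beside it above the block's top. Grip it across y.
- driver: Wing driver, 80 mm tall, 65 to 105 g, standing blade-down in its stand. Origin at the centre of the blade's lower end, z up along the driver, x along the blade's width. Blade 18.6 (x) by 5 (y) mm up to z = 24; orange handle 40 (x) by 18 (y) mm from z = 38 to 80 mm: grip it across y. Either way round fits the slot. Pushed fully in, the blade end stands on the slot's floor.
- driver_stand: Grey stand 64x60x30 mm, fixed; the driver's blade stands 20 mm deep in its slot (floor at z = 10 mm), slot along x. Origin at the centre of the underside. (A gantry beam crosses the table at world x = 0.58 m, 0.55 m above it, and a post stands at x 0.6 to 0.7, y 0.55 to 0.7: keep wrist and forearm clear of them.)
- pliers: red-handled pliers 153x50x13 mm, a bystander, loose on the table; origin at the centre of its underside.
- brush: wooden flat brush 198x31x11 mm, a bystander, loose on the table; origin at the centre of its underside.
- tape_roll: roll of masking tape 96 across, 24 high mm, a bystander, loose on the table; origin at the centre of its underside.
- marker_1: black marker pen 128x15x15 mm, a bystander, loose on the table; origin at the centre of its underside.
- nozzle_1: copper nozzle 24 across, 32 high mm, a bystander, loose on the table; origin at the centre of its underside.
- nozzle_3: copper nozzle 26 across, 32 high mm, a bystander, loose on the table; origin at the centre of its underside.
Things that resemble listed ones, but are neither listed nor needed, are in the scene too. There is more than one size of the setting_block; the job needs the largest.

How it is judged:
By the outcome, as a careful person would: the job done as asked, in the order asked, and still so for the second after the job is handed in, with the robot touching nothing.
It also fails if it takes over 66 s, if anything falls off the work surface, if the arm or the gripper's body presses on something with over 40 N, if the wrist force passes 120 N, or if a joint passes its speed limit or range.

ROBOT

A 6-joint arm with a two-finger parallel gripper is mounted at the origin on a cart in front of the work surface, level with it; the furniture and walls round the work are solid. World frame = base frame: x ahead of the robot, y to its left, z up, the work surface at z = 0. Lengths are in m, angles in rad, forces in N, time in s.
With the tool pointing down it reaches from about 0.35 to 0.875 m from the base axis. Payload 4.2 kg.
Tool frame: the origin (TCP) lies on the centre line of the jaws, within the pads' length; the fingertips stand 8 mm ahead of it and the grasp point (between the pads) lies 11 mm behind it; z points along the fingers, y is the direction in which the jaws open and shut (so a half turn about z gives the same grasp; the last joint's range is limited). The gripper opens to 85 mm and grips with 20 to 120 N. Pads are 22 mm wide; open, the fingers measure 114 mm over their backs; the gripper's body (76 mm by 85 mm) begins 54 mm behind the grasp point. The pads swing forward as they close: fully open they stand 13 mm farther back than shut.
Start: joints at [1.447, 0.385, 0.008, 0, -1.194, -0.259], TCP at [0.233, 0.58, 0.239] pointing down, gripper open.
Joint ranges: [-3.14, 3.14], [-1.21, 2.06], [-1.07, 1.41], [-3.16, 2.05], [-2.99, -0.16], [-3.1, 3.1]. Speed limits (rad/s): [2.79, 2.79, 3.14, 3.14, 3.14, 3.14].

INTERFACE

Orientations are given as a unit quaternion [w, x, y, z].
In Python, from cell import get_state, read_camera, close_job gives the robot as it stands.
- The arm moves only by the tool apply_moves, never from a script. Its argument "motion" is one flat list of numbers, 7 for each row, row after row: the finger opening in m, from 0 to 0.0854, then the shift along the tool's x, y, z in m, then the turn, a rotation vector about the tool's x, y, z in rad. In form: [fingers, dx, dy, dz, rx, ry, rz, fingers, dx, dy, dz, rx, ry, rz, ...]. A call has 1 to 20 rows; each row is the pose to reach, as a shift and turn from the pose measured when the call began, along the tool's axes at that moment; what a row does not reach only later rows make up. A row lasts 1/8 s, in which the tool goes at most 62.5 mm and 10.7 degrees, less where a joint would pass 70% of its speed; a pose out of reach is approached as far as the arm can. A call with a gripper value outside its range is refused whole. The fingers move at their own pace and stop on an object; "newtons" is the grip in N (left out, the last holds). Time passes only in rows, so rows that repeat a pose let the fingers close. It gives the time, the measured TCP pose, the force and the opening at its end, in the units of the state.
- get_state(): the state, without advancing time (a new reading comes with each control period).
- read_camera(name): name is "scene" or "top"; returns a dict with "img" (384x512x3 uint8, red, green, blue), "z_map" (384x512 float32, m along the optical axis (not along the pixel's ray), 0 where there is no reading), "K" (3x3 intrinsics, pixels), "view" (4x4, takes a point from world to camera coordinates). Camera axes: x right, y up, looking along -z (the intrinsics and any distortion apply to the point x, -y, -z); pixel columns grow to the right and rows downward; lengths in m; the calibration is good to about 2 mm. A picture is of the moment at which its call begins.
- close_job(): hands the job in, once; it reports no verdict.
The state is a dict: "time": time; "joint_positions": joint angles; "joint_velocities": joint speeds; "tau": joint torques, N m; "eef_pos": TCP position; "tcp_rot": TCP orientation; "wrist_force": force on the tool from outside, world axes, zero at the start; "ft_torque": the same for the moment, N m; "grip_width": finger opening in m.
Only numpy, scipy, OpenCV 4.12 (cv2) and the standard library are available. Lean on these libraries where they do the work, as an engineer would, in place of code of your own. Each camera call takes 0.05 s, during which the arm holds its last target.

## Working session

There is one attempt and no reset: what is moved stays moved. The work goes in short steps, Python scripts to look and compute and a tool call to move; the robot and the scene stay as the last step left them, time stands still between calls to the robot, and variables do not carry over. Pictures are saved under pics/ and viewed, and the job is handed in when it is done.

Besides the shell and the picture viewer there is one more tool, called after ">>>" by a JSON object that holds its "fn" and its "kwargs". apply_moves: Moves the arm, as the interface text tells. Its arguments: {"type":"object","properties":{"motion":{"type":"array"},"newtons":{"type":"number"}},"required":["motion"]}

```bash
ls; mkdir -p pics
python3 - <<'E'
from cell import *
import cv2,numpy as np
for n in("scene","top"):
    d=read_camera(n); np.savez(f"{n}0.npz",**d); cv2.imwrite(f"pics/{n}0.png",cv2.resize(d["img"][:,:,::-1],(768,576),interpolation=cv2.INTER_CUBIC)); print(n,d["K"],d["view"].round(4),{k:v for k,v in d.items() if k not in("img","z_map","K","view")})
print(get_state())
E
```

```text
pics
scene [[446.18339914   0.         256.48903924]
 [  0.         446.18339914 194.88967862]
 [  0.           0.           1.        ]] [[-0.831  -0.5563  0.0025  0.4933]
 [ 0.3933 -0.5844  0.7098 -0.2729]
 [-0.3934  0.5908  0.7044 -0.9971]
 [ 0.      0.      0.      1.    ]] {}
top [[482.77981297   0.         262.12156837]
 [  0.         482.77981297 190.13961249]
 [  0.           0.           1.        ]] [[ 3.2000e-03 -9.9960e-01 -2.8200e-02  3.6600e-02]
 [ 9.9030e-01 -7.0000e-04  1.3860e-01 -5.9580e-01]
 [-1.3860e-01 -2.8400e-02  9.8990e-01 -1.3093e+00]
 [ 0.0000e+00  0.0000e+00  0.0000e+00  1.0000e+00]] {}
{'time': 0.1, 'joint_positions': array([ 1.44661780e+00,  3.85486818e-01,  6.73737174e-03, -4.49550066e-04,
       -1.19398714e+00, -2.58631614e-01]), 'joint_velocities': array([ 0.00180364, -0.00125912,  0.00367082,  0.00246006, -0.00111782,
        0.00189817]), 'tau': array([-1.97244572e-04, -3.93321669e+01,  1.88928616e+01,  4.19786990e+00,
       -2.59820052e-03,  2.73472924e-07]), 'eef_pos': array([0.23322655, 0.57929904, 0.23831464]), 'tcp_rot': array([ 9.81974269e-04,  9.81721647e-01, -1.90319793e-01, -1.43283887e-04]), 'wrist_force': array([0.17366772, 0.27144138, 0.27896558]), 'ft_torque': array([-0.02585788, -0.00604612,  0.01694337]), 'grip_width': 0.08532336526227738}
```

View pics/scene0.png

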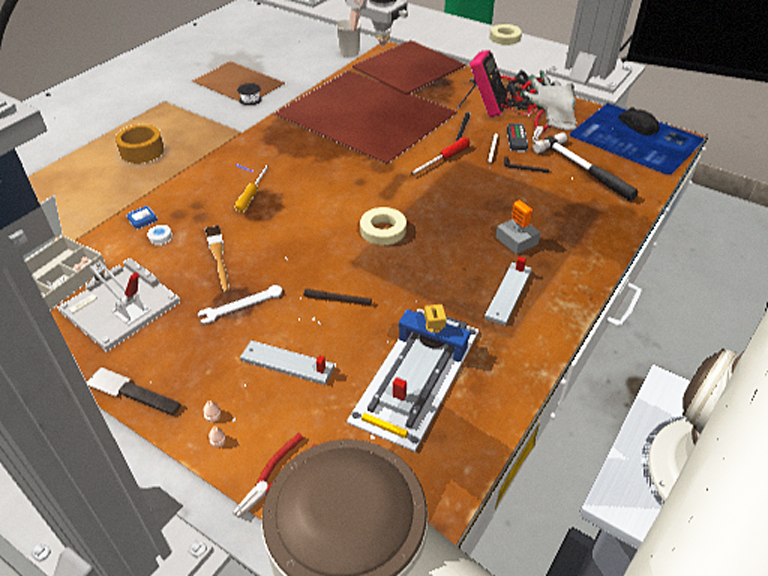

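View pics/top0.png

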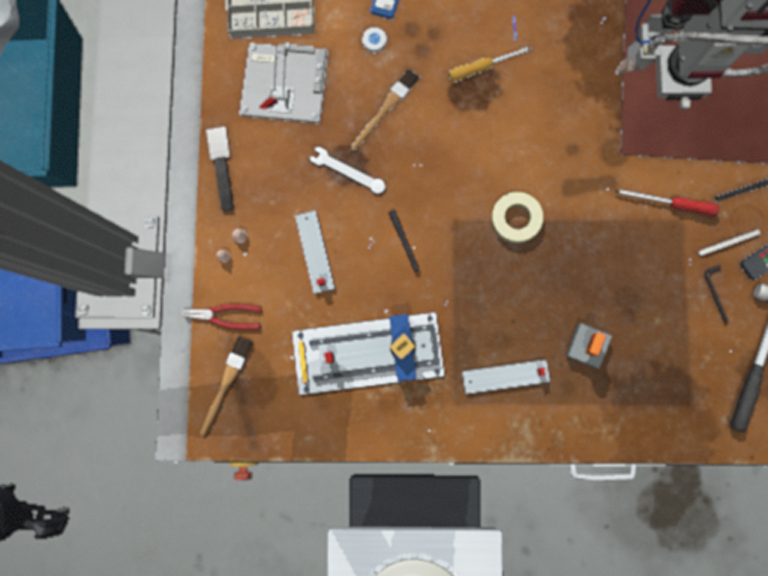

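```bash
cat > h.py <<'E'
import numpy as np,cv2
def load(n,i=0): return dict(np.load(f"{n}{i}.npz"))
def cam(d):
    R=d["view"][:3,:3];t=d["view"][:3,3]; return R,t
def ray(d,uv):
    R,t=cam(d); K=d["K"]; x=(uv[0]-K[0,2])/K[0,0]; y=(uv[1]-K[1,2])/K[1,1]
    v=R.T@np.array([x,-y,-1.0]); return -R.T@t, v
def onz(d,uv,z):
    c,v=ray(d,uv); return c+v*(z-c[2])/v[2]
def proj(d,P):
    R,t=cam(d); p=R@np.asarray(P)+t; K=d["K"]; return np.array([K[0,2]+K[0,0]*p[0]/-p[2],K[1,2]-K[1,1]*p[1]/-p[2]])
def tri(a,ua,b,ub):
    c1,v1=ray(a,ua);c2,v2=ray(b,ub); v1/=np.linalg.norm(v1);v2/=np.linalg.norm(v2)
    s=np.linalg.lstsq(np.c_[v1,-v2],c2-c1,rcond=None)[0]
    p,q=c1+s[0]*v1,c2+s[1]*v2; return (p+q)/2,np.linalg.norm(p-q)
def pts(d):
    z=d["z_map"];K=d["K"];R,t=cam(d); v,u=np.mgrid[:z.shape[0],:z.shape[1]]
    P=np.stack([(u-K[0,2])/K[0,0]*z,-(v-K[1,2])/K[1,1]*z,-z],-1); return (P-t)@R
def hsv(d): return cv2.cvtColor(d["img"],cv2.COLOR_RGB2HSV)
E
python3 - <<'E'
from h import *
t=load("top");s=load("scene")
a=t["img"][195:280,190:420]; cv2.imwrite("pics/ct.png",cv2.resize(a[:,:,::-1],None,fx=3.4,fy=3.4,interpolation=cv2.INTER_NEAREST))
a=s["img"][125:305,225:370]; cv2.imwrite("pics/cs.png",cv2.resize(a[:,:,::-1],None,fx=3.3,fy=3.3,interpolation=cv2.INTER_NEAREST))
E
```

```text
(no output)
```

View pics/ct.png

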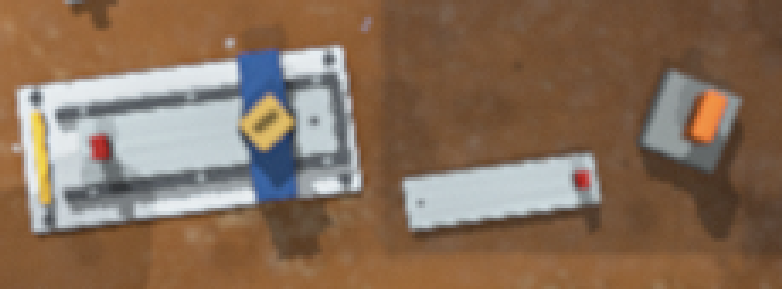

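View pics/cs.png

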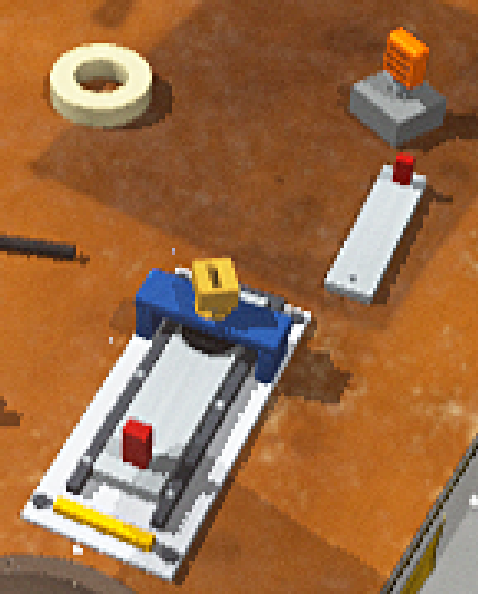

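```bash
cat > m.py <<'E'
from h import *
import sys
i=sys.argv[1] if len(sys.argv)>1 else 0
t=load("top",i);s=load("scene",i)
rng=dict(orange=((6,190,200),(14,255,255)),red=((0,150,90),(4,255,255)),blue=((105,130,60),(122,255,255)),brass=((16,120,120),(24,255,255)),yellow=((22,190,160),(30,255,255)))
def comps(d,c,amin=8):
    h=hsv(d); m=cv2.inRange(h,*rng[c])
    if c=="red": m|=cv2.inRange(h,(174,150,90),(180,255,255))
    n,l,st,ce=cv2.connectedComponentsWithStats(m)
    return [(l==k,st[k],ce[k]) for k in range(1,n) if st[k,4]>=amin]
if __name__=="__main__":
  for n,d in(("top",t),("scene",s)):
    P=pts(d)
    for c in rng:
        for m,st,ce in comps(d,c,12):
            if st[0]<150 : continue
            q=P[m]; q=q[d["z_map"][m]>0]
            if len(q)==0 or np.linalg.norm(q.mean(0)[:2])>0.95 : continue
            zt=np.percentile(q[:,2],90); tp=q[q[:,2]>zt-.006]
            r=cv2.minAreaRect((tp[:,:2]*1000).astype(np.float32))
            print(n,c,st,ce.round(1),"zmax",zt.round(4),"top mean",tp.mean(0).round(4),len(tp),[np.round(x,1) for x in r])
E
python3 m.py
```

```text
top red [447 132  32  12 231] [463.4 137.2] zmax 0.0261 top mean [ 0.7506 -0.5378  0.0237] 156 [array([ 751.9, -535.5]), array([81. , 22.9]), np.float64(77.3)]
top red [168 204   6   3  15] [170.6 204.9] zmax 0.0144 top mean [0.5572 0.3    0.0125] 14 [array([557.2, 300.4]), array([ 6.2, 14.1]), np.float64(1.1)]
top red [217 235   5   6  23] [219.2 237.7] zmax 0.0655 top mean [0.4619 0.1533 0.0626] 18 [array([461.4, 153.3]), array([14.3,  9. ]), np.float64(20.4)]
top blue [260 210  14  17 149] [266.1 217.1] zmax 0.0597 top mean [0.5186 0.0255 0.0569] 114 [array([517.2,  24.4]), array([40.2, 33.4]), np.float64(9.7)]
top blue [264 235  13  19 168] [270.  245.2] zmax 0.0593 top mean [0.4426 0.0147 0.0568] 136 [array([444.1,  16. ]), array([43.7, 31.5]), np.float64(7.2)]
top brass [237  63  29  34 110] [252.7  76.7] zmax 0.0126 top mean [0.9411 0.0665 0.0104] 85 [array([931.3,  75.5]), array([ 15.4, 125.8]), np.float64(50.2)]
top brass [261 224  15  15 124] [267.9 230.8] zmax 0.093 top mean [0.4798 0.0207 0.0906] 91 [array([479.6,  19.3]), array([28.1, 33.4]), np.float64(40.5)]
top brass 
[... 2980 characters left out ...]
rray([ 278.5, -191.4]), array([61.5, 15.3]), np.float64(89.0)]
scene brass [367 251   5   8  15] [368.6 253.7] zmax 0.0033 top mean [ 0.2736 -0.0281  0.0013] 14 [array([275. , -25.2]), array([25.1,  7.5]), np.float64(89.4)]
scene brass [241 278  31  14  93] [258.2 284.9] zmax 0.0215 top mean [0.4433 0.2108 0.0192] 56 [array([454.4, 210.8]), array([74.6, 11. ]), np.float64(8.4)]
scene brass [339 288  18  33  83] [347.8 304.4] zmax -0.0704 top mean [ 0.2681  0.0794 -0.071 ] 19 [array([268.1,  77.8]), array([ 0.8, 90.6]), np.float64(0.1)]
scene yellow [241 276  30  14 110] [255.8 282.5] zmax 0.0228 top mean [0.4537 0.2115 0.0205] 106 [array([454.9, 211.4]), array([74.2,  9.9]), np.float64(8.4)]
```

```bash
python3 - <<'E'
from m import *
for n,d,box in(("top",t,(375,215,415,240)),("scene",s,(330,125,365,165))):
    h=hsv(d); m=cv2.inRange(h,(5,150,110),(24,255,255))
    x0,y0,x1,y1=box; k=np.zeros_like(m);k[y0:y1,x0:x1]=1; m=(m>0)&(k>0)
    P=pts(d); m2=m&(P[...,2]>.04)
    q=P[m2]; zt=np.percentile(q[:,2],90); tp=q[q[:,2]>zt-.005]
    v,u=np.nonzero(m2&(P[...,2]>zt-.005)); print(n,"px",u.mean(),v.mean(),len(u),"z",zt)
    print("  depth mean",tp.mean(0).round(4),cv2.minAreaRect((tp[:,:2]*1000).astype(np.float32)))
    # rays onto z=.09
    R=np.array([onz(d,p,.09)[:2]*1000 for p in zip(u,v)],np.float32); print("  rays",R.mean(0),cv2.minAreaRect(R)); w,V=np.linalg.eigh(np.cov(R.T)); print("  axis deg",np.degrees(np.arctan2(V[1,1],V[0,1])),np.sqrt(12*w))
    # grey stand top
    g=P[(P[...,2]>.026)&(P[...,2]<.034)&(abs(P[...,0]-.48)<.06)&(abs(P[...,1]+.31)<.06)]
    print("  stand",g.mean(0).round(4),cv2.minAreaRect((g[:,:2]*1000).astype(np.float32)))
  # screw head top, bridge, plate
    hd=P[(P[...,2]>.083)&(P[...,2]<.1)&(abs(P[...,0]-.48)<.04)&(abs(P[...,1]-.02)<.04)]
    r=cv2.minAreaRect((hd[:,:2]*1000).astype(np.float32)); print("  head",hd.mean(0).round(4),r)
    b=P[(P[...,2]>.05)&(P[...,2]<.062)&(abs(P[...,0]-.48)<.09)&(abs(P[...,1]-.02)<.06)]
    r=cv2.minAreaRect((b[:,:2]*1000).astype(np.float32)); print("  bridge",b.mean(0).round(4),r)
E
python3 - <<'E'
import sys
sys.path.insert(0,'.')
from h import *
t=load("top")
a=t["img"][205:260,250:410]
cv2.imwrite("pics/ct2.png",cv2.resize(a[:,:,::-1],None,fx=5,fy=5,interpolation=cv2.INTER_NEAREST))
E
```

```text
top px 398.19642857142856 229.0 56 z 0.09305600736683817
  depth mean [ 0.4833 -0.3187  0.1141] ((440.5927734375, -171.5891571044922), (33.70258331298828, 345.4923095703125), 16.21181297302246)
  rays [ 484.9479 -324.7604] ((484.8508605957031, -324.61163330078125), (14.71452808380127, 37.20133590698242), 71.59274291992188)
  axis deg 159.86205783666315 [13.81886069 38.30383396]
  stand [ 0.4835 -0.3219  0.0299] ((484.5489807128906, -325.83123779296875), (60.54936218261719, 65.25331115722656), 68.49044036865234)
  head [0.4796 0.0194 0.09  ] ((479.59661865234375, 19.540695190429688), (29.944612503051758, 33.67086410522461), 40.732669830322266)
  bridge [0.4788 0.0193 0.0558] ((479.4705505371094, 19.599611282348633), (119.8120346069336, 35.837154388427734), 7.588245868682861)
scene px 348.6666666666667 137.1851851851852 54 z 0.09195109851191047
  depth mean [ 0.471  -0.2841  0.1208] ((299.84014892578125, 179.42764282226562), (36.07492446899414, 1105.35693359375), 20.296039581298828)
  rays [ 483.52487 -323.25272] ((476.4527893066406, -313.94024658203125), (50.30519104003906, 64.92620849609375), 14.407221794128418)
  axis deg 151.0992341404787 [26.5155987  48.66356967]
  stand [ 0.4833 -0.3165  0.0305] ((485.0624084472656, -325.17596435546875), (65.57898712158203, 69.32221221923828), 69.83128356933594)
  head [0.4793 0.0234 0.0899] ((480.7286376953125, 20.1091365814209), (30.902692794799805, 40.481781005859375), 42.98922348022461)
  bridge [0.4764 0.0254 0.0564] ((479.5445556640625, 22.179035186767578), (119.1138916015625, 39.22328567504883), 7.0987935066223145)
```

View pics/ct2.png

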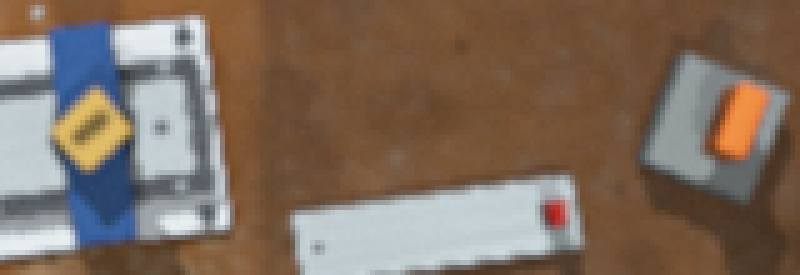

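```bash
cat > g.py <<'E'
import numpy as np
from scipy.spatial.transform import Rotation as Ro
from cell import get_state
def rel(pos,yaw_deg,s=None):
    s=s or get_state(); q=s["tcp_rot"]; R0=Ro.from_quat([q[1],q[2],q[3],q[0]])
    y=np.radians(yaw_deg); x=np.array([np.cos(y),np.sin(y),0]); z=np.array([0,0,-1.]); Rt=Ro.from_matrix(np.c_[x,np.cross(z,x),z])
    return R0.inv().apply(np.array(pos)-s["eef_pos"]).round(4), (R0.inv()*Rt).as_rotvec().round(4)
def show():
    s=get_state(); q=s["tcp_rot"]; R0=Ro.from_quat([q[1],q[2],q[3],q[0]]).as_matrix()
    print("t",round(s["time"],2),"p",s["eef_pos"].round(4),"yaw",np.degrees(np.arctan2(R0[1,0],R0[0,0])).round(2),"tilt",R0[:,2].round(3),"F",s["wrist_force"].round(2),"M",s["ft_torque"].round(3),"w",round(s["grip_width"],4),"j",s["joint_positions"].round(2))
E
python3 - <<'E'
from g import *
show()
for p in [(.45,.2,.23),(.4847,-.325,.15),(.4847,-.325,.061)]: print(p,rel(p,-20))
E
```

```text
t 0.1 p [0.2332 0.5793 0.2383] yaw -21.94 tilt [-0.001 -0.002 -1.   ] F [0.17 0.27 0.28] M [-0.026 -0.006  0.017] w 0.0853 j [ 1.45  0.39  0.01 -0.   -1.19 -0.26]
(0.45, 0.2, 0.23) (array([0.3428, 0.2708, 0.0089]), array([ 0.002 , -0.0001, -0.0339]))
(0.4847, -0.325, 0.15) (array([0.5712, 0.7446, 0.0898]), array([ 0.002 , -0.0001, -0.0339]))
(0.4847, -0.325, 0.061) (array([0.5712, 0.7445, 0.1788]), array([ 0.002 , -0.0001, -0.0339]))
```

>>> {"fn": "apply_moves", "kwargs": {"motion": [0.085,0.343,0.271,0.009,0.002,0,-0.034,0.085,0.343,0.271,0.009,0.002,0,-0.034,0.085,0.343,0.271,0.009,0.002,0,-0.034,0.085,0.343,0.271,0.009,0.002,0,-0.034,0.085,0.343,0.271,0.009,0.002,0,-0.034,0.085,0.343,0.271,0.009,0.002,0,-0.034,0.085,0.343,0.271,0.009,0.002,0,-0.034,0.085,0.571,0.744,0.09,0.002,0,-0.034,0.085,0.571,0.744,0.09,0.002,0,-0.034,0.085,0.571,0.744,0.09,0.002,0,-0.034,0.085,0.571,0.744,0.09,0.002,0,-0.034,0.085,0.571,0.744,0.09,0.002,0,-0.034,0.085,0.571,0.744,0.09,0.002,0,-0.034,0.085,0.571,0.744,0.09,0.002,0,-0.034,0.085,0.571,0.744,0.09,0.002,0,-0.034,0.085,0.571,0.744,0.09,0.002,0,-0.034,0.085,0.571,0.744,0.09,0.002,0,-0.034,0.085,0.571,0.744,0.09,0.002,0,-0.034], "newtons": 40}}

```text
time: 2.35
eef_pos: [0.4845, -0.3239, 0.1495]
tcp_rot: [-0.0, 0.985, -0.174, -0.0]
wrist_force: [0.4, 0.8, 0.0]
grip_width: 0.0851
```

Run:
```python
from g import *
from cell import read_camera
import cv2
show(); print(rel((.4847,-.325,.061),-20))
d=read_camera("scene"); np.savez("scene1.npz",**d); cv2.imwrite("pics/s1.png",cv2.resize(d["img"][80:240,250:450,::-1],(800,640))[:600])
```

```text
t 2.35 p [ 0.4845 -0.3239  0.1495] yaw -20.0 tilt [-0.001  0.001 -1.   ] F [0.44 0.76 0.01] M [-0.006  0.041  0.064] w 0.0851 j [-0.31  0.39 -0.22 -0.   -0.96  1.53]
(array([0.0007, 0.001 , 0.0885]), array([-0.0002,  0.001 , -0.    ]))
```

View pics/s1.png

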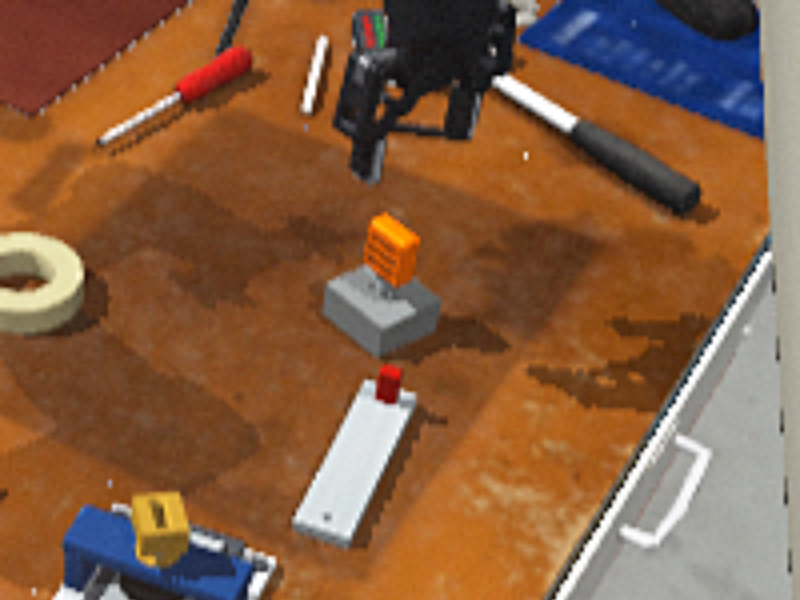

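>>> {"fn": "apply_moves", "kwargs": {"motion": [0.085,0.0005,0.001,0.05,0,0.001,0,0.085,0.0005,0.001,0.0885,0,0.001,0,0.085,0.0005,0.001,0.0885,0,0.001,0,0.0,0.0005,0.001,0.0885,0,0.001,0,0.0,0.0005,0.001,0.0885,0,0.001,0,0.0,0.0005,0.001,0.0885,0,0.001,0,0.0,0.0005,0.001,0.0885,0,0.001,0,0.0,0.0005,0.001,0.0885,0,0.001,0,0.0,0.0005,0.001,0.0885,0,0.001,0], "newtons": 80}}

```text
time: 3.52
eef_pos: [0.4855, -0.3246, 0.0625]
tcp_rot: [0.0, 0.985, -0.173, 0.001]
wrist_force: [-0.4, 2.3, 6.2]
grip_width: 0.0172
```

Run:
```python
from g import *
show()
```

```text
t 3.52 p [ 0.4855 -0.3246  0.0625] yaw -19.94 tilt [ 0.002 -0.001 -1.   ] F [-0.36  2.28  6.22] M [ 0.959 -0.034 -0.071] w 0.0172 j [-0.31  0.5  -0.31 -0.   -0.76  1.54]
```

>>> {"fn": "apply_moves", "kwargs": {"motion": [0.0,0,0,-0.04,0,0,0,0.0,0,0,-0.08,0,0,0,0.0,0,0,-0.12,0,0,0,0.0,0,0,-0.12,0,0,0,0.0,0,0,-0.12,0,0,0]}}

```text
time: 4.15
eef_pos: [0.4844, -0.3242, 0.1815]
tcp_rot: [-0.0, 0.985, -0.173, 0.0]
wrist_force: [0.1, 0.4, -1.1]
grip_width: 0.0172
```

Run:
```python
from g import *
from cell import read_camera
import cv2
show(); print(rel((.4797,.0196,.182),-48.2))
for n in("scene","top"):
    d=read_camera(n); np.savez(n+"2.npz",**d)
    c=d["img"][60:180,290:420] if n=="scene" else d["img"][190:270,350:450]
    cv2.imwrite(f"pics/{n}2.png",cv2.resize(c[:,:,::-1],None,fx=5,fy=5))
```

```text
t 4.15 p [ 0.4844 -0.3242  0.1815] yaw -19.96 tilt [ 0.001  0.001 -1.   ] F [ 0.1   0.36 -1.09] M [-0.006  0.074  0.017] w 0.0172 j [-0.31  0.36 -0.18 -0.   -1.03  1.54]
(array([-1.218e-01, -3.216e-01, -3.000e-04]), array([-1.000e-03, -4.000e-04,  4.928e-01]))
```

View pics/scene2.png

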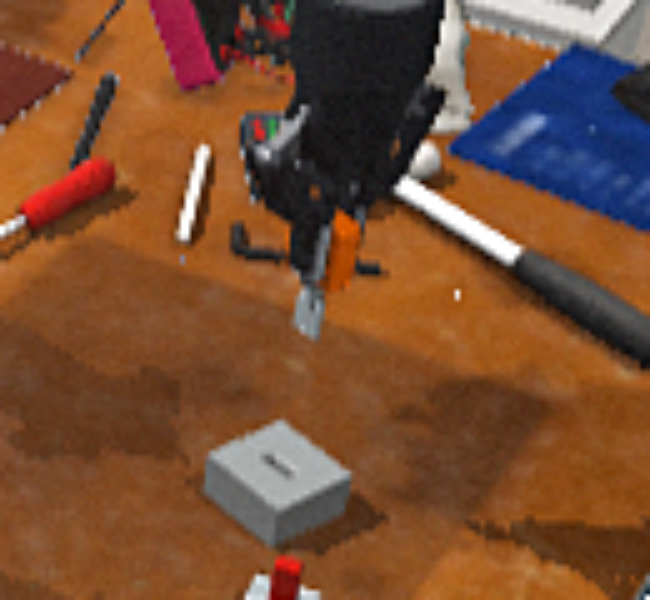

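View pics/top2.png

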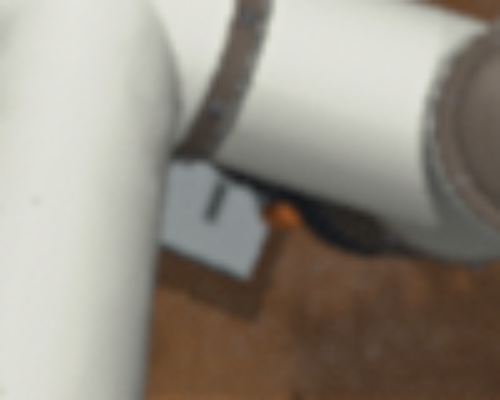

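Run:
```python
from h import *
t=load("top",2);s=load("scene",2)
us=(290+278/5-.5,60+466/5-.5)
def slot(d,box,thr=90):
    x0,y0,x1,y1=box; g=cv2.cvtColor(d["img"],cv2.COLOR_RGB2GRAY)[y0:y1,x0:x1].astype(float); print(g.astype(int)); 
slot(s,(338,146,355,160)); slot(t,(386,221,402,240))
P=(.4844,-.3242,.1815-.0525); print("pred blade end px scene",proj(s,P), (proj(s,P)-[290,60])*5)
a=np.radians(-20)
for k in(-.0093,.0093): print(((proj(s,np.array(P)+k*np.array([np.cos(a),np.sin(a),0]))-[290,60])*5+2.5))
# grey blade region depths
from h import pts
```

```text
[[ 79 114 109 156 170 183 179 172 178 181 166 132  89  82  85  87  87]
 [113 165 163 180 180 174 177 175 173 174 179 172 160 114  78  86  87]
 [160 183 179 170 172 175 177 173 175 174 177 177 185 167 105  76  85]
 [177 173 173 182 178 178 174 170 173 172 175 170 178 181 165 132  98]
 [171 171 170 175 164 163 162 180 171 169 169 175 171 178 177 171 159]
 [173 172 173 178 137  94 116 190 185 174 176 171 175 176 175 178 180]
 [174 174 170 175 160 116  65 139 173 198 176 169 174 175 172 177 176]
 [172 173 171 176 178 171 139 102 116 156 204 188 176 173 171 176 174]
 [176 173 175 175 175 174 179 155 117  98 146 184 173 172 171 167 174]
 [184 175 174 173 169 171 173 175 165 133 150 175 173 177 174 178 174]
 [134 173 183 172 172 176 175 173 176 169 170 169 174 171 170 176 183]
 [ 98 126 160 180 176 177 175 174 174 174 172 175 175 173 179 182 153]
 [101 101 114 160 187 174 169 173 172 175 176 179 182 189 149 124  96]
 [104 104  96 113 143 184 178 178 173 179 179 188 152 120  94  67  76]]
[[ 64  60  58  59  59  62  75  96 108 112 116 118 119 120 122 122]
 [ 96  87  90 102 101  92  78  78  88 
[... 604 characters left out ...]
38 143 143 143 143 132 106]
 [144 144 145 140 126  92  74  98 129 141 143 143 143 143 136 113]
 [143 143 143 139 123  97  88 112 137 143 144 143 142 143 142 124]
 [143 144 142 142 133 119 112 125 138 143 143 142 141 142 144 134]
 [144 143 143 143 142 138 137 138 141 141 143 142 142 142 144 141]
 [144 144 144 143 143 143 142 142 144 142 142 143 142 143 143 143]
 [145 143 143 143 143 144 143 144 142 142 143 141 143 143 142 138]
 [143 145 145 144 144 143 143 144 142 142 142 143 142 143 142 131]
 [128 139 143 144 144 143 143 143 143 143 142 143 143 142 141 123]]
pred blade end px scene [350.51704137 126.07834641] [302.58520686 330.39173203]
[316.58423947 340.67538136]
[293.68069998 325.1720668 ]
```

Run:
```python
from h import *
t=load("top",2);s=load("scene",2)
def c(d,box,bg):
    x0,y0,x1,y1=box; g=cv2.cvtColor(d["img"],cv2.COLOR_RGB2GRAY)[y0:y1,x0:x1].astype(float); w=np.clip(bg-20-g,0,None); v,u=np.mgrid[y0:y1,x0:x1]
    return (w*u).sum()/w.sum(),(w*v).sum()/w.sum()
us=c(s,(341,149,350,157),174); ut=c(t,(390,226,396,235),143)
print(us,onz(s,us,.03)); print(ut,onz(t,ut,.03))
# slot of screw (both)
for n,d,b in(("top",load("top"),(262,225,274,237)),("scene",load("scene"),(285,203,296,211))):
    x0,y0,x1,y1=b; print(n); print(cv2.cvtColor(d["img"],cv2.COLOR_RGB2GRAY)[y0:y1,x0:x1])
```

```text
(np.float64(344.74590163934425), np.float64(152.547131147541)) [ 0.48689324 -0.32338877  0.03      ]
(np.float64(392.85199004975124), np.float64(229.5907960199005)) [ 0.48683301 -0.32506112  0.03      ]
top
[[ 84  81 104 139 168 185 189 191 188 167 127  87]
 [ 82 101 138 170 187 190 186 179 175 175 156 116]
 [ 99 135 168 186 190 186 171 150 145 162 173 150]
 [131 169 188 190 183 166 140 116 112 142 174 174]
 [165 186 189 183 162 132 108  97 111 144 176 188]
 [185 188 182 161 131 109 102 112 138 168 186 190]
 [189 184 162 126 102 107 123 145 169 185 190 189]
 [184 179 147 111 103 126 153 175 186 191 189 180]
 [165 180 162 135 135 162 179 187 189 189 180 154]
 [127 169 180 172 173 183 189 189 190 184 159 115]
 [ 84 137 173 186 187 189 189 187 181 157 124  83]
 [ 73  94 144 175 189 191 189 177 151 115  84  63]]
scene
[[139 141 158 163 186 184 184 190 190 195  65]
 [190 196 188 183 205 207 212 207 207 213 129]
 [205 207 168 145 164 195 211 202 201 208 148]
 [199 203 174 117 112 122 216 202 197 201 197]
 [198 198 205 100  92  54 210 204 197 196 214]
 [201 199 210 135  87  45 195 210 200 199 207]
 [202 199 204 156  86  52 170 213 201 200 206]
 [204 203 202 205  86  46 140 214 197 198 200]]
```

```bash
python3 - <<'E'
from h import *
t=load("top");s=load("scene")
def c(d,box,bg):
    x0,y0,x1,y1=box; g=cv2.cvtColor(d["img"],cv2.COLOR_RGB2GRAY)[y0:y1,x0:x1].astype(float); w=np.clip(bg-g,0,None); v,u=np.mgrid[y0:y1,x0:x1]
    w*=cv2.connectedComponents((w>0).astype(np.uint8))[1]==cv2.connectedComponents((w>0).astype(np.uint8))[1][(y1-y0)//2,(x1-x0)//2]
    return (w*u).sum()/w.sum(),(w*v).sum()/w.sum()
ut=c(t,(263,226,273,235),155); us=c(s,(286,204,293,217),165)
print(ut,onz(t,ut,.09)); print(us,onz(s,us,.09)); print(tri(t,ut,s,us))
# head outline centroid, top surface by brass
E
python3 - <<'E'
import sys; sys.path.insert(0,'.')
from g import *
a=np.radians(-48.2); o=.0007*np.array([np.cos(a),np.sin(a)])
for z in(.185,.16,.148,.135,.127): print(z,rel((.4797-o[0],.0196-o[1],z),-48.2))
E
```

```text
(np.float64(267.64200477326966), np.float64(230.13603818615752)) [0.48137103 0.0209129  0.09      ]
(np.float64(289.4377990430622), np.float64(208.4872408293461)) [0.479895  0.0232106 0.09     ]
(array([0.4813429 , 0.02087725, 0.08715468]), np.float64(0.00041256960644046404))
0.185 (array([-0.1222, -0.3219, -0.004 ]), array([-3.00e-04,  1.10e-03,  4.93e-01]))
0.16 (array([-0.1222, -0.3219,  0.021 ]), array([-3.00e-04,  1.10e-03,  4.93e-01]))
0.148 (array([-0.1222, -0.3219,  0.033 ]), array([-3.00e-04,  1.10e-03,  4.93e-01]))
0.135 (array([-0.1222, -0.3219,  0.046 ]), array([-3.00e-04,  1.10e-03,  4.93e-01]))
0.127 (array([-0.1222, -0.3219,  0.054 ]), array([-3.00e-04,  1.10e-03,  4.93e-01]))
```

>>> {"fn": "apply_moves", "kwargs": {"motion": [0.0,-0.02,-0.054,-0.004,0,0.001,0.083,0.0,-0.041,-0.107,-0.004,0,0.001,0.165,0.0,-0.061,-0.161,-0.004,0,0.001,0.247,0.0,-0.081,-0.214,-0.004,0,0.001,0.329,0.0,-0.102,-0.268,-0.004,0,0.001,0.411,0.0,-0.1216,-0.3216,-0.004,0,0.001,0.493,0.0,-0.1216,-0.3216,0.018,0,0.001,0.493,0.0,-0.1216,-0.3216,0.026,0,0.001,0.493,0.0,-0.1216,-0.3216,0.026,0,0.001,0.493,0.0,-0.1216,-0.3216,0.026,0,0.001,0.493]}}

```text
time: 5.5
eef_pos: [0.4801, 0.0189, 0.1553]
tcp_rot: [-0.0, 0.913, -0.409, 0.0]
wrist_force: [-0.1, -0.6, -1.4]
grip_width: 0.0171
```

Run:
```python
from g import *
from cell import read_camera
import cv2
show(); print(rel((.4797,.0196,.13),-48.2))
for n in("scene","top"):
    d=read_camera(n); np.savez(n+"3.npz",**d)
    c=d["img"][150:250,240:350] if n=="scene" else d["img"][190:270,220:320]
    cv2.imwrite(f"pics/{n}3.png",cv2.resize(c[:,:,::-1],None,fx=6,fy=6))
```

```text
t 5.5 p [0.4801 0.0189 0.1553] yaw -48.27 tilt [ 0.001  0.    -1.   ] F [-0.06 -0.63 -1.39] M [0.018 0.018 0.002] w 0.0171 j [ 0.38  0.22 -0.46  0.   -0.89  0.35]
(array([-0.0007, -0.0002,  0.0253]), array([-0.0006, -0.0003, -0.0013]))
```

View pics/scene3.png

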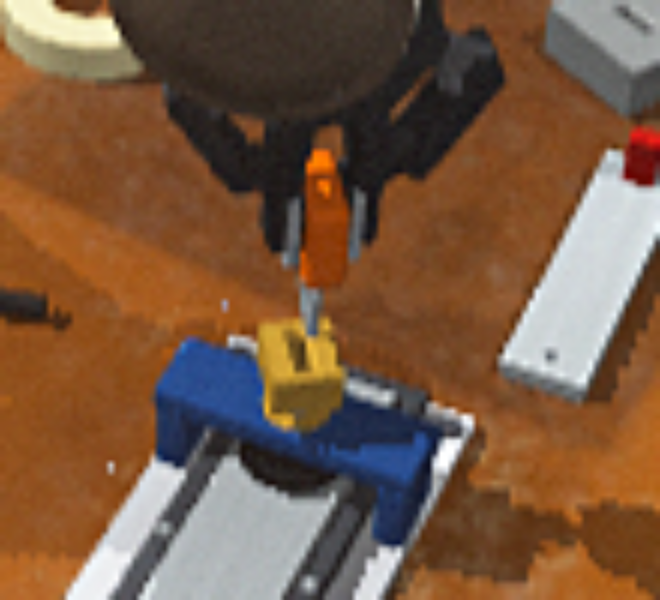

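View pics/top3.png

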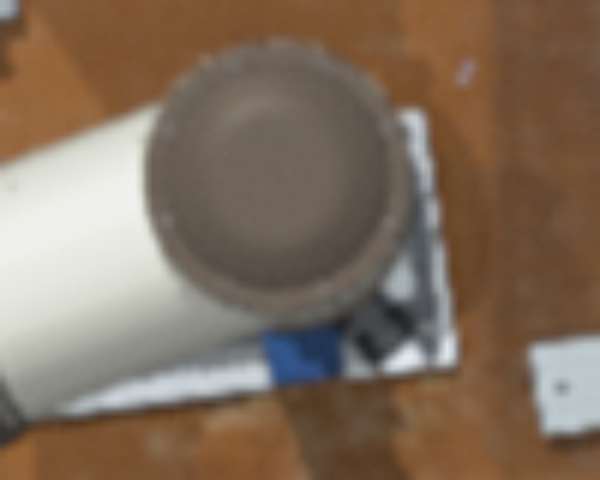

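Run:
```python
from h import *
s=load("scene",3)
f=lambda P:(((proj(s,P)-[240,150])*6+3).round(1))
a=np.radians(-48.2);x=np.array([np.cos(a),np.sin(a),0])
c=np.array([.4801,.0189,.1028]); print("blade end pred",f(c),f(c+x*.0093),f(c-x*.0093), "shaft z+.024",f(c+[0,0,.024]))
h=np.array([.4797,.0196,.09]); print("slot mouth pred",f(h),f(h+x*.0106),f(h-x*.0106))
print(s["img"][194:212,284:300].max(-1))
c=s["img"][185:225,275:305]; cv2.imwrite("pics/z3.png",cv2.resize(c[:,:,::-1],None,fx=18,fy=15,interpolation=cv2.INTER_NEAREST))
```

```text
blade end pred [306.3 326. ] [301.9 310. ] [310.6 342.2] shaft z+.024 [309.6 284.8]
slot mouth pred [304.5 348.9] [299.6 330.7] [309.4 367.3]
[[124 129 120 123 110  80 201 174 129 141 137 139 140 118 130 137]
 [123 126 120 123 125 105 223 166 140 140 139 136 134 112 136 139]
 [118 124 123 127 129 123 194 171 139 136 141 139 133 120 142 137]
 [123 121 120 130 133 131 123 141 132 121 125 119 111 132 131 134]
 [120 118 121 125 126 129 142 127 137  91 130 123 118 133 129 123]
 [129 126 127 132 125 119 157 136 151  99 141 134 130 122 122 122]
 [145 144 139 132 130 122 158 146 111  97 129 127 121 122 112 117]
 [160 152 150 148 141 129 158 160  91  92 117 116 114 108 113 113]
 [158 155 151 154 147 143 133 151  91 122 129 105 111 117 118 125]
 [181 175 175 190 185 204 163 149  96 171 206 104 106 113 115 115]
 [208 207 206 196 189 216 202 134 100 188 239 155 115 115 103 109]
 [211 212 217 158 138 173 230 133 102 170 154 141 132 126 113 115]
 [211 210 217 168 117 119 151 221 179 193 183  94 121 151 112 123]
 [213 212 209 213  94 105  63 252 222 214 221 186 102 134 108 116]
 [196 212 216 224 123  95  60 228 231 206 213 228 101 115 113 116]
 [190 208 211 216 146 100  65 198 240 203 211 223  91 114 115 119]
 [190 208 209 216 210  93  65 174 245 206 211 222  84  88 114 130]
 [176 214 211 213 226  96 103 142 228 221 213 225 192 122  81 100]]
```

View pics/z3.png

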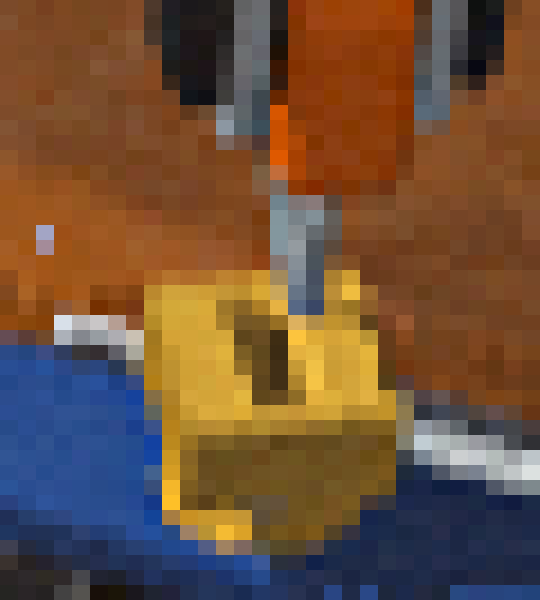

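Run:
```python
from h import *
s=load("scene",3)
a=np.radians(-48.27);x=np.array([np.cos(a),np.sin(a),0]);y=np.array([np.cos(a-np.pi/2),np.sin(a-np.pi/2),0])
c=np.array([.4801,.0189,.1028]); f=lambda P:proj(s,P).round(2)
R,t=cam(s); print("cam",-R.T@t)
for zz in(.045,.06): print("near handle face z",zz,[f(c+[0,0,zz]-.02*x+k*y) for k in(-.009,0,.009)])
print("near blade edge z .01",[f(c+[0,0,.012]-.0093*x+k*y) for k in(-.0025,0,.0025)])
print("px per mm tool y",f(c+y*.001)-f(c),"tool x",f(c+x*.001)-f(c))
h=hsv(s)
m=cv2.inRange(h,(5,190,90),(16,255,255))
for r in range(172,197): 
    u=[int(k) for k in np.nonzero(m[r,284:304])[0]+284]; print(r,u[:1],u[-1:],s["img"][r,286:302,0])
```

```text
cam [0.12504983 0.70404841 0.89483186]
near handle face z 0.045 [array([289.49, 197.  ]), array([293.23, 196.63]), array([296.96, 196.27])]
near handle face z 0.06 [array([289.84, 192.47]), array([293.62, 192.11]), array([297.38, 191.74])]
near blade edge z .01 [array([290.54, 203.23]), array([291.55, 203.13]), array([292.56, 203.03])]
px per mm tool y [ 0.4  -0.04] tool x [-0.07 -0.29]
172 [] [] [ 29  40  37  32  31  28  62 121 128 129 141  49  28  29  31  37]
173 [] [] [ 32  34  34  31  33  24  86 122 122 125 141  43  26  27  29  34]
174 [] [] [ 34  37  35  29  33  13 100 124 112 118 136  58  28  28  37  37]
175 [292] [296] [ 30  32  35  30  23   7 255 253 246 116 137  68  22  25  24  35]
176 [292] [295] [ 35  33  30  33  18 108 255 255 255 163 101  65  27  25  34  29]
177 [291] [295] [ 29  30  27  26  11 255 255 254 255 213  37  39  27  28  30  42]
178 [291] [295] [ 34  38  33  23  18 243 212 201 202 176  43  24  25  35  32  28]
179 [291] [295] [ 30  36  32  26  33 149 122 116 127 135  89  14  24  32  33  32]
180 [291] [296] [ 29  32  27  29  40 151 129 252 240 136 128  14  27  19
[... 621 characters left out ...]
135 140 146 139 137 143 137  82 101  59  21]
189 [291] [303] [ 29  52 108  99  58 131 136 138 140 135 141 133  86  98  40   8]
190 [291] [297] [ 25  62 102  85  51 137 137 142 141 141 139 128  69 105  79  47]
191 [290] [303] [ 15  63  93  62 104 137 141 140 140 139 146 138  82  96 119 114]
192 [284] [297] [108 123  94  62 215 127 136 141 139 134 141 132  89  88 134 132]
193 [284] [300] [134 140  85  60 200 150 140 137 134 138 140 124 117 112 137 131]
194 [286] [303] [120 123 110  80 201 174 129 141 137 139 140 118 130 137 132 134]
195 [287] [297] [120 123 125 105 223 166 140 140 139 136 134 112 136 139 129 129]
196 [284] [297] [123 127 129 123 194 171 139 136 141 139 133 120 142 137 132 129]
```

Run:
```python
from h import *
t=load("top");s=load("scene");s3=load("scene",3)
# scene top face: bright brass (V>175) 
for n,d,b,th in(("top",t,(258,220,279,241),150),("scene",s,(278,196,304,226),180)):
    x0,y0,x1,y1=b; im=cv2.resize(d["img"][y0:y1,x0:x1],None,fx=8,fy=8,interpolation=cv2.INTER_CUBIC)
    h=cv2.cvtColor(im,cv2.COLOR_RGB2HSV); m=cv2.inRange(h,(14,80,th),(30,255,255)); m=cv2.morphologyEx(m,cv2.MORPH_CLOSE,np.ones((25,25))); m=cv2.morphologyEx(m,cv2.MORPH_OPEN,np.ones((15,15)))
    cs=max(cv2.findContours(m,0,1)[0],key=cv2.contourArea)[:,0]
    uv=(cs+.5)/8-.5+[x0,y0]
    W=np.array([onz(d,p,.09)[:2]*1000 for p in uv],np.float32); r=cv2.minAreaRect(W); M=cv2.moments(W); print(n,"rect",r,"centroid",M["m10"]/M["m00"],M["m01"]/M["m00"])
    o=im.copy(); cv2.drawContours(o,[cs[:,None]],-1,(0,255,0),1); cv2.imwrite(f"pics/hd_{n}.png",cv2.resize(o[:,:,::-1],None,fx=2.4,fy=2.4))
```

```text
top rect ((479.91802978515625, 20.43570327758789), (31.078357696533203, 34.8175048828125), 42.19341278076172) centroid 479.960930887101 20.513157796233347
scene rect ((482.0426330566406, 21.11520767211914), (34.77156066894531, 38.89665603637695), 41.8265495300293) centroid 481.4726388374933 21.496670764604193
```

View pics/hd_scene.png

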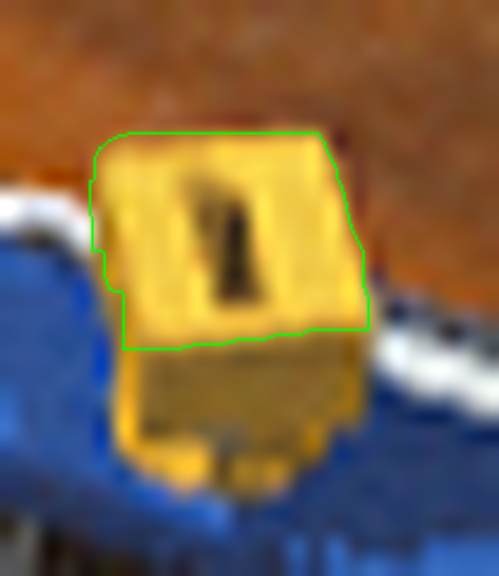

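View pics/hd_top.png

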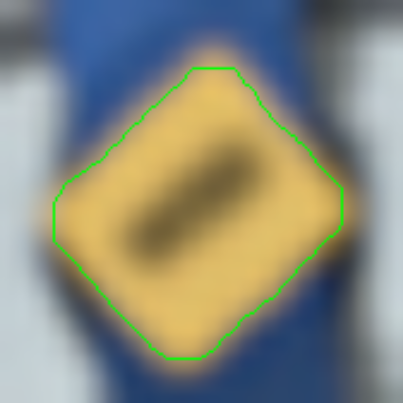

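>>> {"fn": "apply_moves", "kwargs": {"motion": [0.0,-0.001,-0.0025,0.0,0,0,0,0.0,-0.001,-0.0025,0.008,0,0,0,0.0,-0.001,-0.0025,0.011,0,0,0,0.0,-0.001,-0.0025,0.014,0,0,0,0.0,-0.001,-0.0025,0.0155,0,0,0,0.0,-0.001,-0.0025,0.0165,0,0,0,0.0,-0.001,-0.0025,0.0165,0,0,0]}}

```text
time: 6.48
eef_pos: [0.4812, 0.0216, 0.139]
tcp_rot: [-0.0, 0.913, -0.409, 0.0]
wrist_force: [-1.4, 0.8, -0.5]
grip_width: 0.017
```

Run:
```python
from g import *
from cell import read_camera
import cv2
show()
for n in("scene",):
    d=read_camera(n); np.savez(n+"4.npz",**d)
    c=d["img"][170:225,260:320]
    cv2.imwrite(f"pics/{n}4.png",cv2.resize(c[:,:,::-1],None,fx=10,fy=10))
```

```text
t 6.47 p [0.4812 0.0216 0.139 ] yaw -48.27 tilt [ 0.001  0.001 -1.   ] F [-1.44  0.79 -0.52] M [ 0.212  0.218 -0.069] w 0.017 j [ 0.38  0.25 -0.48 -0.   -0.85  0.35]
```

View pics/scene4.png

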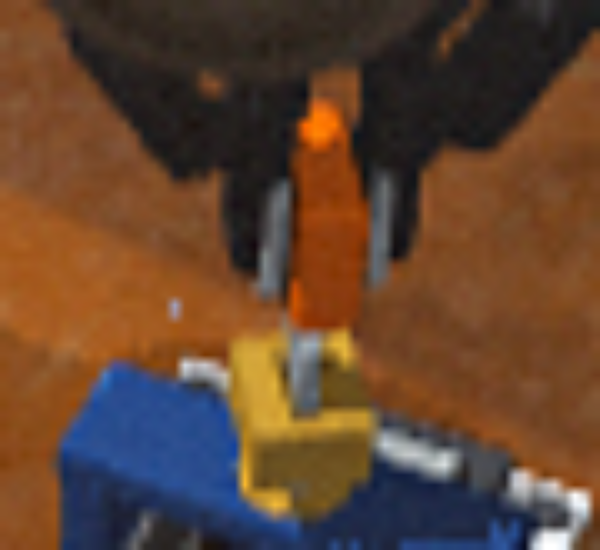

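>>> {"fn": "apply_moves", "kwargs": {"motion": [0.0,0,0,0.002,0,0,0,0.0,0,0,0.004,0,0,0,0.0,0,0,0.006,0,0,0,0.0,0,0,0.006,0,0,0]}}

```text
time: 7.02
eef_pos: [0.4811, 0.0215, 0.1327]
tcp_rot: [-0.0, 0.913, -0.409, 0.0]
wrist_force: [-1.2, 0.9, -0.3]
grip_width: 0.0168
```

Run:
```python
from g import *
show()
```

```text
t 7.03 p [0.4811 0.0215 0.1327] yaw -48.27 tilt [ 0.001  0.    -1.   ] F [-1.16  0.87 -0.29] M [ 0.224  0.188 -0.059] w 0.0168 j [ 0.38  0.26 -0.49 -0.   -0.83  0.35]
```

>>> {"fn": "apply_moves", "kwargs": {"motion": [0.0,-0.0006,0,0.002,0,0,0,0.0,-0.0006,0,0.004,0,0,0,0.0,-0.0006,0,0.006,0,0,0,0.0,-0.0006,0,0.0065,0,0,0]}}

```text
time: 7.52
eef_pos: [0.4808, 0.0219, 0.1265]
tcp_rot: [-0.0, 0.913, -0.409, 0.0]
wrist_force: [-0.8, 0.2, 4.6]
grip_width: 0.0172
```

Run:
```python
from g import *
show()
```

```text
t 7.53 p [0.4808 0.0219 0.1265] yaw -48.26 tilt [ 0.001  0.    -1.   ] F [-0.85  0.23  4.6 ] M [0.03  0.431 0.006] w 0.0172 j [ 0.38  0.26 -0.49  0.   -0.81  0.34]
```

>>> {"fn": "apply_moves", "kwargs": {"motion": [0.0,0,0,-0.0002,0,0,0.05,0.0,0,0,-0.0001,0,0,0.1,0.0,0,0,0.0001,0,0,0.15]}}

```text
time: 7.9
eef_pos: [0.4812, 0.0221, 0.1265]
tcp_rot: [-0.001, 0.879, -0.477, 0.001]
wrist_force: [0.3, 0.2, 0.1]
grip_width: 0.0172
```

Run:
```python
from g import *
show(); show()
```

```text
t 7.9 p [0.4812 0.0221 0.1265] yaw -56.93 tilt [ 0.002  0.001 -1.   ] F [0.29 0.17 0.15] M [ 0.144 -0.004  0.007] w 0.0172 j [ 0.38  0.26 -0.49  0.   -0.81  0.19]
t 7.9 p [0.4812 0.0221 0.1265] yaw -56.93 tilt [ 0.002  0.001 -1.   ] F [0.29 0.17 0.15] M [ 0.144 -0.004  0.007] w 0.0172 j [ 0.38  0.26 -0.49  0.   -0.81  0.19]
```

>>> {"fn": "apply_moves", "kwargs": {"motion": [0.0,0,0,0.0001,0,0,0.05,0.0,0,0,0.0003,0,0,0.1]}}

```text
time: 8.15
eef_pos: [0.4812, 0.0221, 0.1262]
tcp_rot: [-0.001, 0.854, -0.521, 0.001]
wrist_force: [-0.6, 0.2, 0.4]
grip_width: 0.0171
```

Run:
```python
from g import *
show()
```

```text
t 8.15 p [0.4812 0.0221 0.1262] yaw -62.75 tilt [ 0.002  0.001 -1.   ] F [-0.58  0.16  0.37] M [0.116 0.096 0.09 ] w 0.0171 j [ 0.38  0.26 -0.49  0.   -0.81  0.09]
```

>>> {"fn": "apply_moves", "kwargs": {"motion": [0.0,0,0,0.0002,0,0,0.05,0.0,0,0,0.0003,0,0,0.1]}}

```text
time: 8.4
eef_pos: [0.4813, 0.0222, 0.1259]
tcp_rot: [-0.001, 0.826, -0.563, 0.001]
wrist_force: [-0.1, 1.3, -0.6]
grip_width: 0.0171
```

Run:
```python
from g import *
show()
```

```text
t 8.4 p [0.4813 0.0222 0.1259] yaw -68.56 tilt [ 0.002  0.001 -1.   ] F [-0.11  1.32 -0.65] M [0.119 0.041 0.012] w 0.0171 j [ 0.38  0.26 -0.49  0.   -0.81 -0.01]
```

```bash
cat > p.py <<'E'
from g import *
from cell import read_camera
show(); L=[]
for i in range(4):
    read_camera("top"); s=get_state(); L.append(s["ft_torque"][2]); 
print("Mz",np.round(L,3),np.mean(L).round(4)); show()
E
python3 p.py
```

```text
t 8.4 p [0.4813 0.0222 0.1259] yaw -68.56 tilt [ 0.002  0.001 -1.   ] F [-0.11  1.32 -0.65] M [0.119 0.041 0.012] w 0.0171 j [ 0.38  0.26 -0.49  0.   -0.81 -0.01]
Mz [-0.052 -0.024  0.045  0.007] -0.0059
t 8.6 p [0.4813 0.0222 0.1258] yaw -68.43 tilt [ 0.002  0.001 -1.   ] F [-0.16  0.22 -1.43] M [0.082 0.026 0.007] w 0.0172 j [ 0.38  0.26 -0.49 -0.   -0.81 -0.01]
```

>>> {"fn": "apply_moves", "kwargs": {"motion": [0.0,0,0,0.0002,0,0,0.05,0.0,0,0,0.0003,0,0,0.1]}}

```text
time: 8.85
eef_pos: [0.4813, 0.0222, 0.1256]
tcp_rot: [-0.001, 0.798, -0.603, 0.001]
wrist_force: [-0.2, 0.1, 0.6]
grip_width: 0.0171
```

```bash
python3 p.py
```

```text
t 8.85 p [0.4813 0.0222 0.1256] yaw -74.21 tilt [ 0.002  0.001 -1.   ] F [-0.24  0.07  0.61] M [0.16  0.055 0.056] w 0.0171 j [ 0.38  0.27 -0.49 -0.   -0.81 -0.11]
Mz [ 0.084  0.028 -0.     0.016] 0.0319
t 9.05 p [0.4813 0.0222 0.1256] yaw -74.1 tilt [ 0.002  0.001 -1.   ] F [-0.61  0.43 -1.18] M [ 0.132 -0.012  0.016] w 0.017 j [ 0.38  0.27 -0.49 -0.   -0.81 -0.11]
```

```bash
cat > q.py <<'E'
from g import *
import json
s=get_state(); q=s["tcp_rot"]; R0=Ro.from_quat([q[1],q[2],q[3],q[0]]).as_matrix()
yaw=np.arctan2(R0[1,0],R0[0,0])
print("t",round(s["time"],2),"turn",round(-0.8416-yaw,3),"z",s["eef_pos"][2].round(4),"Mz",s["ft_torque"].round(3),"tau6",s["tau"].round(3),"v6",s["joint_velocities"][5].round(3),"F",s["wrist_force"].round(2))
open("log.txt","a").write(json.dumps([s["time"],-0.8416-yaw,s["ft_torque"][2],s["tau"][5],s["joint_velocities"][5]])+"\n")
E
python3 q.py
```

```text
t 9.05 turn 0.452 z 0.1256 Mz [ 0.132 -0.012  0.016] tau6 [-1.5400e-01 -2.9096e+01  1.4778e+01  3.3690e+00 -2.0000e-02 -1.3000e-02] v6 -0.004 F [-0.61  0.43 -1.18]
```

>>> {"fn": "apply_moves", "kwargs": {"motion": [0.0,0,0,0.0002,0,0,0.05,0.0,0,0,0.0003,0,0,0.1]}}

```text
time: 9.3
eef_pos: [0.4814, 0.0222, 0.1253]
tcp_rot: [-0.001, 0.767, -0.642, 0.001]
wrist_force: [0.3, 0.8, -0.1]
grip_width: 0.017
```

```bash
python3 q.py
```

```text
t 9.3 turn 0.552 z 0.1253 Mz [0.135 0.036 0.038] tau6 [-2.4000e-01 -2.9102e+01  1.4763e+01  3.3640e+00 -2.1000e-02  2.2200e-01] v6 -0.395 F [ 0.26  0.78 -0.08]
```

>>> {"fn": "apply_moves", "kwargs": {"motion": [0.0,0,0,0.0002,0,0,0.05,0.0,0,0,0.0003,0,0,0.1]}}

```text
time: 9.55
eef_pos: [0.4814, 0.0223, 0.125]
tcp_rot: [-0.001, 0.734, -0.68, 0.0]
wrist_force: [0.0, 0.2, -0.5]
grip_width: 0.0171
```

```bash
python3 q.py
```

```text
t 9.55 turn 0.653 z 0.125 Mz [0.133 0.038 0.047] tau6 [ -0.218 -29.198  14.779   3.362  -0.036   0.219] v6 -0.396 F [ 0.02  0.23 -0.49]
```

>>> {"fn": "apply_moves", "kwargs": {"motion": [0.0,0,0,0.0002,0,0,0.05,0.0,0,0,0.0003,0,0,0.1]}}

```text
time: 9.8
eef_pos: [0.4815, 0.0223, 0.1247]
tcp_rot: [0.001, -0.699, 0.716, -0.0]
wrist_force: [-0.8, 0.6, -1.2]
grip_width: 0.0172
```

```bash
python3 q.py
```

```text
t 9.8 turn 0.753 z 0.1247 Mz [ 0.079  0.028 -0.013] tau6 [ -0.197 -29.228  14.773   3.351  -0.041   0.219] v6 -0.396 F [-0.76  0.61 -1.25]
```

>>> {"fn": "apply_moves", "kwargs": {"motion": [0.0,0,0,0.0002,0,0,0.05,0.0,0,0,0.0003,0,0,0.1]}}

```text
time: 10.05
eef_pos: [0.4815, 0.0223, 0.1244]
tcp_rot: [0.001, -0.662, 0.75, -0.0]
wrist_force: [0.4, -0.4, -1.3]
grip_width: 0.0172
```

```bash
python3 q.py
```

```text
t 10.05 turn 0.854 z 0.1244 Mz [ 0.07  -0.05   0.038] tau6 [ -0.18  -29.248  14.765   3.34   -0.042   0.219] v6 -0.395 F [ 0.35 -0.36 -1.33]
```

>>> {"fn": "apply_moves", "kwargs": {"motion": [0.0,0,0,0.0002,0,0,0.05,0.0,0,0,0.0003,0,0,0.1]}}

```text
time: 10.3
eef_pos: [0.4815, 0.0223, 0.1241]
tcp_rot: [0.001, -0.623, 0.782, -0.0]
wrist_force: [0.6, 0.6, -0.8]
grip_width: 0.0173
```

```bash
python3 q.py
```

```text
t 10.3 turn 0.954 z 0.1241 Mz [ 0.066 -0.009  0.059] tau6 [ -0.163 -29.268  14.757   3.329  -0.042   0.219] v6 -0.396 F [ 0.59  0.59 -0.76]
```

>>> {"fn": "apply_moves", "kwargs": {"motion": [0.0,0,0,0.0002,0,0,0.05,0.0,0,0,0.0003,0,0,0.1]}}

```text
time: 10.55
eef_pos: [0.4816, 0.0224, 0.1238]
tcp_rot: [0.001, -0.583, 0.812, -0.0]
wrist_force: [0.2, 0.1, 0.3]
grip_width: 0.0171
```

```bash
python3 q.py
```

```text
t 10.55 turn 1.055 z 0.1238 Mz [ 0.064 -0.029  0.053] tau6 [ -0.144 -29.286  14.749   3.319  -0.042   0.219] v6 -0.396 F [0.2  0.08 0.3 ]
```

>>> {"fn": "apply_moves", "kwargs": {"motion": [0.0,0,0,0.0002,0,0,0.05,0.0,0,0,0.0003,0,0,0.1]}}

```text
time: 10.8
eef_pos: [0.4817, 0.0223, 0.1235]
tcp_rot: [0.001, -0.542, 0.841, -0.0]
wrist_force: [0.5, 1.0, -0.5]
grip_width: 0.0166
```

```bash
python3 q.py
```

```text
t 10.8 turn 1.155 z 0.1235 Mz [0.04  0.007 0.028] tau6 [ -0.127 -29.303  14.742   3.308  -0.041   0.219] v6 -0.398 F [ 0.51  1.04 -0.53]
```

>>> {"fn": "apply_moves", "kwargs": {"motion": [0.0,0,0,0.0002,0,0,0.05,0.0,0,0,0.0003,0,0,0.1]}}

```text
time: 11.05
eef_pos: [0.4817, 0.0224, 0.1232]
tcp_rot: [0.002, -0.499, 0.867, -0.0]
wrist_force: [-0.0, 0.4, -0.8]
grip_width: 0.0172
```

```bash
python3 q.py
```

```text
t 11.05 turn 1.256 z 0.1232 Mz [0.024 0.016 0.085] tau6 [-1.8000e-01 -2.9146e+01  1.4671e+01  3.2580e+00 -4.0000e-03  1.7600e-01] v6 -0.395 F [-0.04  0.39 -0.8 ]
```

>>> {"fn": "apply_moves", "kwargs": {"motion": [0.0,0,0,0.0002,0,0,0.05,0.0,0,0,0.0003,0,0,0.1]}}

```text
time: 11.3
eef_pos: [0.4818, 0.0224, 0.1229]
tcp_rot: [0.002, -0.455, 0.891, -0.0]
wrist_force: [-0.4, 1.1, 0.4]
grip_width: 0.017
```

```bash
python3 q.py
```

```text
t 11.3 turn 1.356 z 0.1229 Mz [0.    0.014 0.094] tau6 [-1.7100e-01 -2.9277e+01  1.4717e+01  3.2500e+00 -1.8000e-02  1.5800e-01] v6 -0.396 F [-0.43  1.15  0.39]
```

>>> {"fn": "apply_moves", "kwargs": {"motion": [0.0,0,0,0.0001,0,0,0.025,0.0,0,0,0.0002,0,0,0.075]}}

```text
time: 11.55
eef_pos: [0.4819, 0.0224, 0.1227]
tcp_rot: [0.002, -0.421, 0.907, -0.0]
wrist_force: [0.6, 0.4, -1.1]
grip_width: 0.0168
```

```bash
python3 q.py
```

```text
t 11.55 turn 1.431 z 0.1227 Mz [ 0.046 -0.038  0.1  ] tau6 [ -0.161 -29.356  14.73    3.229  -0.032   0.168] v6 -0.401 F [ 0.64  0.36 -1.15]
```

```bash
python3 - <<'E'
from g import *
from cell import read_camera
L=[]
for i in range(8):
    read_camera("top"); s=get_state(); L.append((s["ft_torque"][2],s["tau"][5],s["joint_positions"][5],s["wrist_force"][2]))
print(np.round(L,4)); print(np.mean(L,0))
E
python3 q.py
```

```text
[[ 0.0949 -0.1683 -1.0881  0.3348]
 [ 0.0675 -0.2134 -1.0856 -0.5882]
 [ 0.0626 -0.1092 -1.085  -0.8527]
 [ 0.0683 -0.0775 -1.0851 -0.0262]
 [ 0.0739 -0.0713 -1.0853 -0.9627]
 [ 0.0659 -0.0715 -1.0855 -0.8901]
 [ 0.0946 -0.0732 -1.0856 -1.8128]
 [ 0.0704 -0.0748 -1.0858 -0.7626]]
[ 0.07475435 -0.10738137 -1.08575734 -0.69508153]
t 11.95 turn 1.431 z 0.1227 Mz [-0.018 -0.097  0.07 ] tau6 [ -0.08  -29.429  14.707   3.242  -0.072  -0.075] v6 -0.003 F [ 0.73  0.44 -0.76]
```

Run:
```python
from cell import read_camera
import cv2,numpy as np
d=read_camera("scene"); np.savez("scene5.npz",**d); c=d["img"][170:225,260:320]
cv2.imwrite("pics/scene5.png",cv2.resize(c[:,:,::-1],None,fx=10,fy=10,interpolation=cv2.INTER_CUBIC))
```

```text
(no output)
```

View pics/scene5.png

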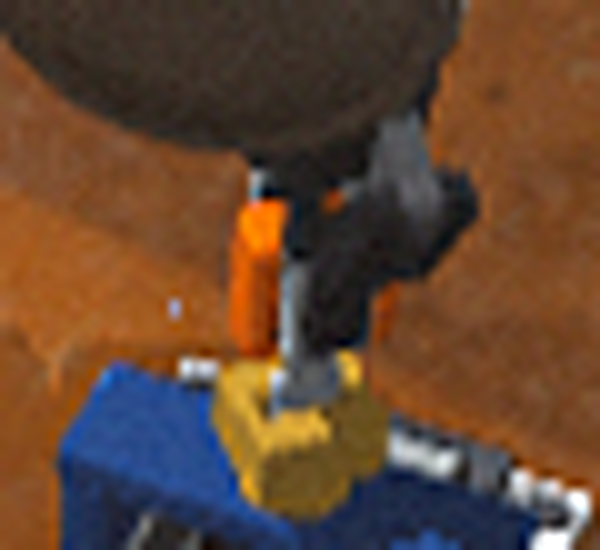

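>>> {"fn": "apply_moves", "kwargs": {"motion": [0.0,0,0,0.0001,0,0,0.03,0.0,0,0,0.0002,0,0,0.08]}}

```text
time: 12.25
eef_pos: [0.4819, 0.0223, 0.1225]
tcp_rot: [0.002, -0.384, 0.924, -0.0]
wrist_force: [0.4, 1.2, -1.1]
grip_width: 0.0169
```

```bash
cat > r.py <<'E'
from g import *
from cell import read_camera
L=[]
for i in range(8):
    read_camera("top"); s=get_state(); L.append((s["ft_torque"][2],s["tau"][5],s["joint_positions"][5],s["wrist_force"][2]))
print(np.round(L,4)[-3:]); print(np.mean(L[2:],0))
E
python3 q.py; python3 r.py
```

```text
t 12.25 turn 1.513 z 0.1225 Mz [-0.041 -0.109  0.103] tau6 [ -0.068 -29.563  14.725   3.161  -0.106   0.14 ] v6 -0.399 F [ 0.36  1.15 -1.13]
[[ 0.0682 -0.0866 -1.1656 -2.7241]
 [ 0.1193 -0.0869 -1.1656 -1.7096]
 [ 0.0872 -0.0874 -1.1657 -0.8813]]
[ 0.08541808 -0.09579951 -1.16561183 -1.38008249]
```

Run:
```python
from cell import read_camera
import cv2,numpy as np
from h import *
acc=0
for i in range(3):
    d=read_camera("scene"); acc=acc+d["img"].astype(float)
d["img"]=(acc/3).astype(np.uint8)
np.savez("scene6.npz",**d); x0,y0=276,198
c=d["img"][y0:y0+26,x0:x0+26]
big=cv2.resize(c[:,:,::-1],None,fx=22,fy=22,interpolation=cv2.INTER_CUBIC); cv2.imwrite("pics/scene6.png",big)
```

```text
(no output)
```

View pics/scene6.png

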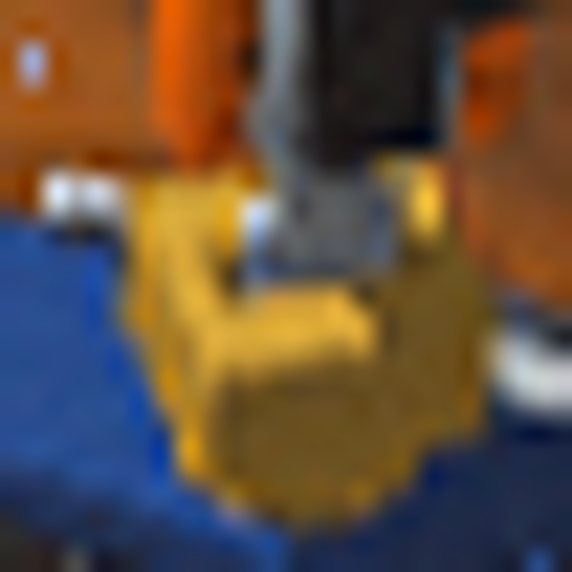

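Run:
```python
from h import *
s=load("scene",6)
u=lambda p:(np.array(p)/22-.5+[276,198])
def ang(a,b,z=.0856):
    A,B=onz(s,u(a),z),onz(s,u(b),z); v=(B-A)[:2]; return np.degrees(np.arctan2(v[1],v[0])).round(1),np.linalg.norm(v).round(4),A.round(4),B.round(4)
print(ang((205,378),(375,350))); print(ang((205,378),(128,190)))
# predicted corners for two angles
for yaw in(-2.29,-2.04):
    x=np.array([np.cos(yaw),np.sin(yaw),0]);y=np.array([-x[1],x[0],0]);c=np.array([.4818,.0222,.0856])
    print(yaw,[((proj(s,c+a*.017*x+b*.015*y)-[276,198]+.5)*22).round(0) for a,b in((1,1),(1,-1),(-1,-1),(-1,1))])
```

```text
(np.float64(-133.6), np.float64(0.0198), array([0.4805, 0.0439, 0.0856]), array([0.4669, 0.0296, 0.0856]))
(np.float64(-41.8), np.float64(0.0301), array([0.4805, 0.0439, 0.0856]), array([0.5029, 0.0239, 0.0856]))
-2.29 [array([395., 137.]), array([479., 322.]), array([191., 379.]), array([112., 192.])]
-2.04 [array([350., 121.]), array([493., 287.]), array([238., 395.]), array([ 98., 226.])]
```

>>> {"fn": "apply_moves", "kwargs": {"motion": [0.0,0,0,0.0,0,0,-0.02,0.0,0,0,0.0,0,0,-0.03,0.05,0,0,0,0,0,-0.03,0.05,0,0,0,0,0,-0.03,0.05,0,0,0,0,0,-0.03,0.05,0,0,0,0,0,-0.03]}}

```text
time: 13.55
eef_pos: [0.4819, 0.0223, 0.1225]
tcp_rot: [0.002, -0.398, 0.917, -0.0]
wrist_force: [-0.1, 0.3, -0.1]
grip_width: 0.0499
```

Run:
```python
from g import *
show()
```

```text
t 13.55 p [0.4819 0.0223 0.1225] yaw -133.04 tilt [ 0.003  0.001 -1.   ] F [-0.05  0.27 -0.07] M [-0.024  0.01  -0.041] w 0.0499 j [ 0.38  0.27 -0.5   0.   -0.8  -1.14]
```

Raise clear of the handle and look.

>>> {"fn": "apply_moves", "kwargs": {"motion": [0.05,0,0,-0.03,0,0,0,0.05,0,0,-0.07,0,0,0,0.05,0,0,-0.1,0,0,0,0.05,0,0,-0.1,0,0,0]}}

```text
time: 14.05
eef_pos: [0.4829, 0.0227, 0.2251]
tcp_rot: [0.005, -0.399, 0.917, -0.001]
wrist_force: [-0.4, 0.6, -0.5]
grip_width: 0.0499
```

Run:
```python
from g import *
from cell import read_camera
import cv2
show()
d=read_camera("scene"); np.savez("scene7.npz",**d); c=d["img"][150:300,220:350]
cv2.imwrite("pics/scene7.png",cv2.resize(c[:,:,::-1],None,fx=4,fy=4,interpolation=cv2.INTER_CUBIC))
from h import *
# red post: in scene0/top0 two-view
from m import comps
t=load("top");s=load("scene")
P={}
for n,d,near in(("top",t,(219,238)),("scene",s,(265,259))):
    for m,st,ce in comps(d,"red",10):
        if abs(ce-near).max()<6:
            q=pts(d)[m]; v,u=np.nonzero(m); print(n,ce,st); P[n]=(m,ce)
            if n=="top":
                for z in(.062,): 
                    R=np.array([onz(d,p,z)[:2]*1000 for p in zip(u,v)],np.float32); print(R.mean(0),cv2.minAreaRect(R))
f=np.radians(-82.6); ex=np.array([np.cos(f),np.sin(f)]); print("predicted post from fixture (corrected)",np.array([.4818,.0222])-.136*ex,"(top-cam) ",np.array([.4797,.0200])-.136*ex)
```

```text
t 14.05 p [0.4829 0.0227 0.2251] yaw -133.03 tilt [ 0.009  0.003 -1.   ] F [-0.44  0.58 -0.51] M [-0.015  0.038 -0.012] w 0.0499 j [ 0.38  0.15 -0.36  0.   -1.06 -1.14]
top [219.2173913  237.69565217] [217 235   5   6  23]
[462.1647  153.39767] ((462.6625061035156, 154.00242614746094), (13.651703834533691, 10.942551612854004), 0.8634610772132874)
scene [265.52 258.82] [262 252   9  15 100]
predicted post from fixture (corrected) [0.4642838  0.15706728] (top-cam)  [0.4621838  0.15486728]
```

View pics/scene7.png

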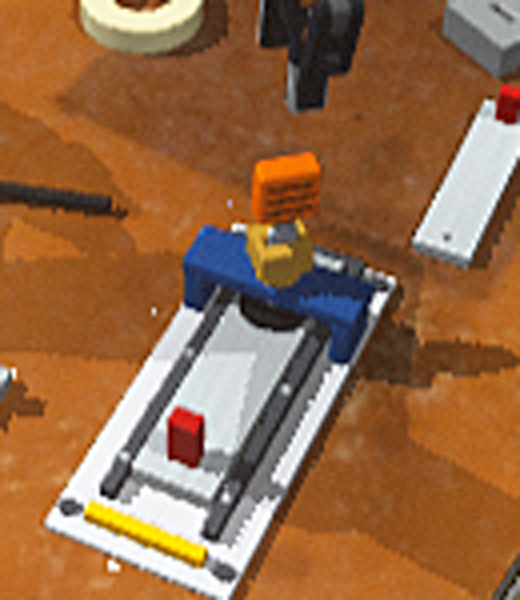

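Run:
```python
from g import *
for p in [(.464,.1565,.2),(.464,.1565,.1)]: print(rel(p,-82.6))
```

```text
(array([-0.0857,  0.1046,  0.0234]), array([-0.0044,  0.0036, -0.8807]))
(array([-0.0852,  0.1048,  0.1234]), array([-0.0044,  0.0036, -0.8807]))
```

>>> {"fn": "apply_moves", "kwargs": {"motion": [0.06,-0.02,0.025,0.0,-0.001,0.001,-0.17,0.06,-0.04,0.05,0.01,-0.002,0.002,-0.35,0.06,-0.06,0.075,0.02,-0.003,0.003,-0.53,0.06,-0.0857,0.1046,0.0234,-0.004,0.0036,-0.71,0.06,-0.0857,0.1046,0.0234,-0.0044,0.0036,-0.88,0.06,-0.0852,0.1048,0.08,-0.0044,0.0036,-0.88,0.06,-0.0852,0.1048,0.1234,-0.0044,0.0036,-0.88,0.06,-0.0852,0.1048,0.1234,-0.0044,0.0036,-0.88]}}

```text
time: 15.1
eef_pos: [0.4611, 0.1545, 0.0962]
tcp_rot: [0.005, 0.751, -0.66, -0.001]
wrist_force: [0.1, -0.2, 0.6]
grip_width: 0.0596
```

Run:
```python
from g import *
from cell import read_camera
import cv2
show(); print(rel((.464,.1565,.043),-82.6))
d=read_camera("scene"); np.savez("scene8.npz",**d); c=d["img"][180:310,210:350]
cv2.imwrite("pics/scene8.png",cv2.resize(c[:,:,::-1],None,fx=4.5,fy=4.5,interpolation=cv2.INTER_CUBIC))
```

```text
t 15.1 p [0.4611 0.1545 0.0962] yaw -82.66 tilt [-0.009 -0.006 -1.   ] F [ 0.13 -0.2   0.64] M [ 0.049 -0.023 -0.051] w 0.0596 j [ 0.66  0.32 -0.51 -0.   -0.75 -0.53]
(array([-0.0019, -0.0036,  0.0532]), array([ 0.0096, -0.0049, -0.0012]))
```

View pics/scene8.png

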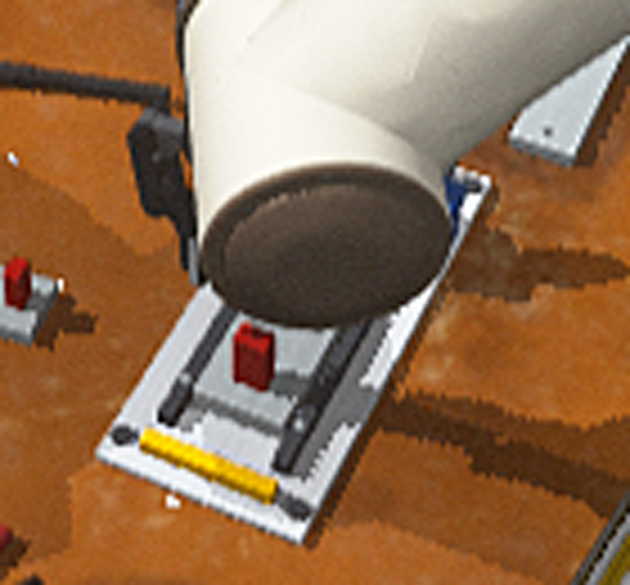

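Run:
```python
from h import *
s=load("scene",7)
from m import comps
f=np.radians(-82.6);x=np.array([np.cos(f),np.sin(f),0]);y=np.array([-x[1],x[0],0])
c=np.array([.464,.1565,0])
for z in(.024,.062): print(z,[proj(s,c+a*.007*x+b*.01*y+[0,0,z]).round(1) for a,b in((1,1),(1,-1),(-1,-1),(-1,1))])
for m,st,ce in comps(s,"red",20):
    if abs(ce-[265,259]).max()<8: print(st,ce)
print(s["img"][248:272,258:276,0])
```

```text
0.024 [array([262.7, 260. ]), array([270.2, 263. ]), array([267.7, 267.2]), array([260.1, 264.2])]
0.062 [array([262.9, 250.2]), array([270.6, 253.2]), array([268. , 257.5]), array([260.3, 254.4])]
[262 252   9  15 102] [265.58823529 258.89215686]
[[226 107  90  91  85  91 236 222 223 220 214 221 215 216 214 220 222 219]
 [145  88  93  90  64 211 231 222 221 218 220 221 216 215 223 219 218 215]
 [ 96  82  96  73 139 237 226 222 218 218 220 216 214 216 224 220 219 215]
 [ 90  91  89  95 221 224 220 202 190 223 223 218 217 217 224 220 214 214]
 [ 90  96  58 211 234 214 207 204 208 206 196 218 220 223 220 216 212 216]
 [ 91  84 131 247 218 213 216 216 215 202 197 215 201 223 220 216 214 214]
 [ 99  59 228 194 219 223 216 212 208 209 212 216 188 208 221 213 213 220]
 [ 62 152 242 195 179 215 222 214 216 214 214 222 133 191 215 214 215 217]
 [ 86 225 236 220 114 148 167 206 235 218 220 195  67 196 219 209 217 220]
 [172 213 212 223  99 100 104 148 167 191 236 133  64 195 222 221 215 220]
 [196 186 193 199 105 120 112 112 110 127 174  94  79 198 221 218 222 221]
 [197 192 191 187 107 115 1
[... 248 characters left out ...]
 80 186 184 177 169 165]
 [209 212 190 204 105 113 113 120 116 117 120  93  83 143 135 123 121 119]
 [222 227 211 224  91 102 106 106 110 110 118  91 113 140 135 126 131 128]
 [220 223 219 227 190 202 179 115 106 102 109  91 138 142 133 135 139 130]
 [222 221 217 220 228 234 226 197 167 101 105 107 133 127 125 133 133 132]
 [230 219 221 222 227 228 227 222 211 191 194 204 205 117 120 121 128 133]
 [207 237 222 224 226 223 219 215 212 220 229 230 227 191 195 199 118 215]
 [142 176 192 238 229 229 214 214 218 218 228 218 213 219 222 228 198 200]
 [117 107 137 179 173 201 231 216 219 224 224 212 213 213 219 222 234 100]
 [108 110 116 112 106 144 166 186 234 234 223 220 219 215 217 240 172  70]]
```

>>> {"fn": "apply_moves", "kwargs": {"motion": [0.06,-0.002,-0.0036,0.0,0.0096,-0.005,-0.001,0.06,-0.002,-0.0036,0.025,0.0096,-0.005,-0.001,0.06,-0.002,-0.0036,0.053,0.0096,-0.005,-0.001,0.06,-0.002,-0.0036,0.0532,0.0096,-0.005,-0.001], "newtons": 60}}

```text
time: 15.65
eef_pos: [0.4661, 0.1579, 0.0455]
tcp_rot: [-0.002, 0.751, -0.66, 0.001]
wrist_force: [-0.3, 0.5, 1.0]
grip_width: 0.06
```

Run:
```python
from g import *
show(); print(rel((.464,.1565,.043),-82.6))
```

```text
t 15.65 p [0.4661 0.1579 0.0455] yaw -82.56 tilt [ 0.004  0.002 -1.   ] F [-0.32  0.5   0.95] M [-0.007 -0.006 -0.002] w 0.06 j [ 0.66  0.4  -0.56  0.   -0.61 -0.53]
(array([0.0011, 0.0023, 0.0025]), array([-0.0047,  0.0018,  0.0006]))
```

>>> {"fn": "apply_moves", "kwargs": {"motion": [0.06,0.0008,0.0015,0.0025,-0.003,0.001,0,0.06,0.0008,0.0015,0.0025,-0.003,0.001,0], "newtons": 60}}

```text
time: 15.9
eef_pos: [0.4655, 0.1574, 0.0443]
tcp_rot: [-0.002, 0.752, -0.66, 0.001]
wrist_force: [0.4, -0.6, -0.2]
grip_width: 0.0598
```

Run:
```python
from g import *
show(); print(rel((.464,.1565,.043),-82.6))
```

```text
t 15.9 p [0.4655 0.1574 0.0443] yaw -82.56 tilt [ 0.004  0.003 -1.   ] F [ 0.42 -0.57 -0.2 ] M [-0.005  0.069 -0.037] w 0.0598 j [ 0.66  0.4  -0.56  0.   -0.6  -0.53]
(array([0.0007, 0.0016, 0.0012]), array([-0.004 ,  0.002 ,  0.0007]))
```

>>> {"fn": "apply_moves", "kwargs": {"motion": [0.03,0.0005,0.001,0.0012,-0.003,0.002,0,0.0,0.0005,0.001,0.0012,-0.003,0.002,0,0.0,0.0005,0.001,0.0012,-0.003,0.002,0,0.0,0.0005,0.001,0.0012,-0.003,0.002,0,0.0,0.0005,0.001,0.0012,-0.003,0.002,0], "newtons": 60}}

```text
time: 16.52
eef_pos: [0.4647, 0.1569, 0.0436]
tcp_rot: [-0.001, 0.752, -0.66, 0.0]
wrist_force: [-1.8, 0.3, 6.4]
grip_width: 0.0188
```

Run:
```python
from g import *
show()
f=np.radians(-82.6); ex=np.array([np.cos(f),np.sin(f),0]); s=get_state()
print(rel(s["eef_pos"]-.03*ex,-82.6), rel(s["eef_pos"]-.033*ex,-82.6))
```

```text
t 16.52 p [0.4647 0.1569 0.0436] yaw -82.55 tilt [ 0.001  0.    -1.   ] F [-1.84  0.25  6.4 ] M [ 0.047  0.57  -0.12 ] w 0.0188 j [ 0.66  0.41 -0.56  0.   -0.61 -0.53]
(array([-0.03, -0.  ,  0.  ]), array([-0.0014,  0.0002,  0.0008])) (array([-0.033, -0.   ,  0.   ]), array([-0.0014,  0.0002,  0.0008]))
```

>>> {"fn": "apply_moves", "kwargs": {"motion": [0.0,-0.002,0,-0.0007,0,0,0,0.0,-0.004,0,-0.0007,0,0,0,0.0,-0.007,0,-0.0007,0,0,0,0.0,-0.01,0,-0.0007,0,0,0,0.0,-0.013,0,-0.0007,0,0,0]}}

```text
time: 17.15
eef_pos: [0.4615, 0.1664, 0.0436]
tcp_rot: [0.003, 0.751, -0.66, 0.001]
wrist_force: [2.3, -12.7, 2.0]
grip_width: 0.0188
```

Run:
```python
from g import *
show()
```

```text
t 17.15 p [0.4615 0.1664 0.0436] yaw -82.58 tilt [-0.003 -0.005 -1.   ] F [  2.32 -12.73   1.99] M [-3.26  -1.098  0.087] w 0.0188 j [ 0.68  0.41 -0.56  0.   -0.61 -0.55]
```

>>> {"fn": "apply_moves", "kwargs": {"motion": [0.0,-0.003,0,0,0,0.003,0,0.0,-0.006,0,0,0,0.003,0,0.0,-0.009,0,0,0,0.003,0,0.0,-0.012,0,0,0,0.003,0,0.0,-0.015,0,0,0,0.003,0]}}

```text
time: 17.77
eef_pos: [0.4594, 0.1781, 0.0436]
tcp_rot: [0.006, 0.752, -0.66, 0.003]
wrist_force: [5.2, -15.0, 4.0]
grip_width: 0.0188
```

Run:
```python
from g import *
show()
```

```text
t 17.77 p [0.4594 0.1781 0.0436] yaw -82.55 tilt [-0.004 -0.013 -1.   ] F [  5.15 -14.96   3.96] M [-3.537 -1.827  0.215] w 0.0188 j [ 0.7   0.41 -0.55  0.01 -0.62 -0.58]
```

>>> {"fn": "apply_moves", "kwargs": {"motion": [0.0,-0.003,0,0,0,0.002,0,0.0,-0.005,0,0,0,0.002,0,0.0,-0.007,0,0,0,0.002,0,0.0,-0.009,0,0,0,0.002,0]}}

```text
time: 18.27
eef_pos: [0.4586, 0.1841, 0.0436]
tcp_rot: [0.009, 0.752, -0.66, 0.004]
wrist_force: [6.5, -14.9, 2.9]
grip_width: 0.0188
```

Run:
```python
from g import *
from cell import read_camera
import cv2
show()
d=read_camera("scene"); c=d["img"][180:310,210:350]
cv2.imwrite("pics/scene9.png",cv2.resize(c[:,:,::-1],None,fx=4.5,fy=4.5,interpolation=cv2.INTER_CUBIC))
```

```text
t 18.27 p [0.4586 0.1841 0.0436] yaw -82.54 tilt [-0.005 -0.019 -1.   ] F [  6.5  -14.85   2.95] M [-3.423 -2.196  0.164] w 0.0188 j [ 0.72  0.41 -0.55  0.02 -0.62 -0.6 ]
```

View pics/scene9.png

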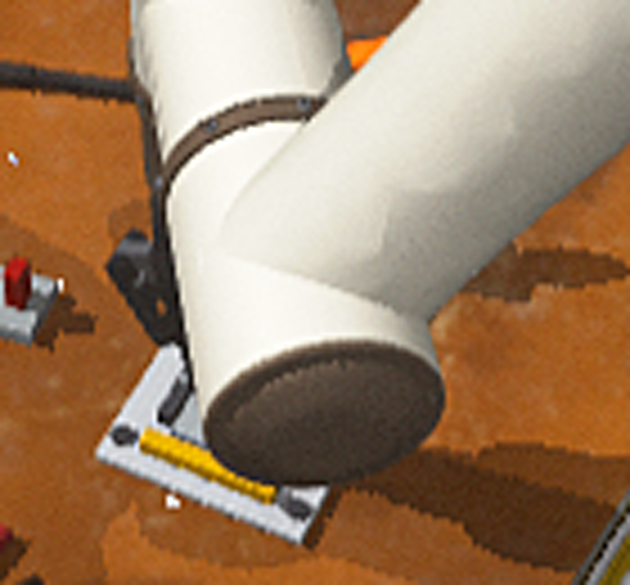

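>>> {"fn": "apply_moves", "kwargs": {"motion": [0.0,-0.003,-0.0005,0,0,0.002,0,0.0,-0.006,-0.001,0,0,0.002,0,0.0,-0.008,-0.001,0,0,0.002,0]}}

```text
time: 18.7
eef_pos: [0.4582, 0.1853, 0.0435]
tcp_rot: [0.015, 0.752, -0.659, 0.007]
wrist_force: [17.4, -35.0, 5.5]
grip_width: 0.0189
```

Run:
```python
from g import *
show()
```

```text
t 18.7 p [0.4582 0.1853 0.0435] yaw -82.49 tilt [-0.009 -0.032 -0.999] F [ 17.36 -34.96   5.51] M [-9.155 -5.292  0.406] w 0.0189 j [ 0.72  0.42 -0.55  0.03 -0.64 -0.62]
```

>>> {"fn": "apply_moves", "kwargs": {"motion": [0.0,-0.001,0,0,0,0,0,0.0,-0.001,0,0,0,0,0]}}

```text
time: 18.95
eef_pos: [0.4586, 0.1848, 0.0436]
tcp_rot: [0.016, 0.752, -0.659, 0.008]
wrist_force: [4.6, -9.9, 2.0]
grip_width: 0.0189
```

Run:
```python
from g import *
show()
```

```text
t 18.95 p [0.4586 0.1848 0.0436] yaw -82.49 tilt [-0.009 -0.034 -0.999] F [ 4.6  -9.89  1.98] M [-2.167 -1.708  0.215] w 0.0189 j [ 0.72  0.42 -0.55  0.03 -0.64 -0.62]
```

>>> {"fn": "apply_moves", "kwargs": {"motion": [0.06,0,0,0,0,0,0,0.06,0,0,0,0,0,0,0.06,0,0,0,0,0,0,0.06,0,0,0,0,0,0]}}

```text
time: 19.45
eef_pos: [0.4585, 0.1852, 0.0435]
tcp_rot: [0.016, 0.752, -0.659, 0.008]
wrist_force: [-0.6, 1.3, 0.5]
grip_width: 0.0597
```

Run:
```python
from g import *
show(); s=get_state(); p=s["eef_pos"]
print(rel(p+[0,0,.1],-82.6))
```

```text
t 19.45 p [0.4585 0.1852 0.0435] yaw -82.46 tilt [-0.009 -0.034 -0.999] F [-0.56  1.29  0.51] M [ 0.085 -0.011 -0.024] w 0.0597 j [ 0.72  0.42 -0.55  0.03 -0.64 -0.62]
(array([ 0.0032,  0.0013, -0.0999]), array([ 0.0135, -0.0324,  0.0022]))
```

>>> {"fn": "apply_moves", "kwargs": {"motion": [0.06,0.001,0,-0.03,0,0,0,0.06,0.002,0.001,-0.06,0.005,-0.01,0,0.06,0.0035,0.0015,-0.11,0.0135,-0.032,0,0.06,-0.03,0.0015,-0.15,0.0135,-0.032,0,0.06,-0.1,0.0015,-0.16,0.0135,-0.032,0,0.06,-0.16,0.0015,-0.16,0.0135,-0.032,0,0.06,-0.22,0.0015,-0.16,0.0135,-0.032,0,0.06,-0.22,0.0015,-0.16,0.0135,-0.032,0]}}

```text
time: 20.45
eef_pos: [0.4286, 0.4121, 0.1954]
tcp_rot: [0.0, 0.753, -0.658, 0.0]
wrist_force: [-1.3, -0.8, 0.1]
grip_width: 0.0596
```

Run:
```python
from g import *
from cell import read_camera
import cv2
show()
for n,(y0,x0,hh,w) in dict(scene=(150,210,160,150),top=(190,180,90,130)).items():
    d=read_camera(n); np.savez(n+"9.npz",**d); c=d["img"][y0:y0+hh,x0:x0+w]
    cv2.imwrite(f"pics/{n}10.png",cv2.resize(c[:,:,::-1],None,fx=3.7 if n=="scene" else 6,fy=3.7 if n=="scene" else 6,interpolation=cv2.INTER_CUBIC))
```

```text
t 20.45 p [0.4286 0.4121 0.1954] yaw -82.23 tilt [-0. -0. -1.] F [-1.34 -0.79  0.06] M [-0.154  0.014  0.046] w 0.0596 j [ 1.04  0.37 -0.13  0.   -1.07 -0.9 ]
```

View pics/scene10.png

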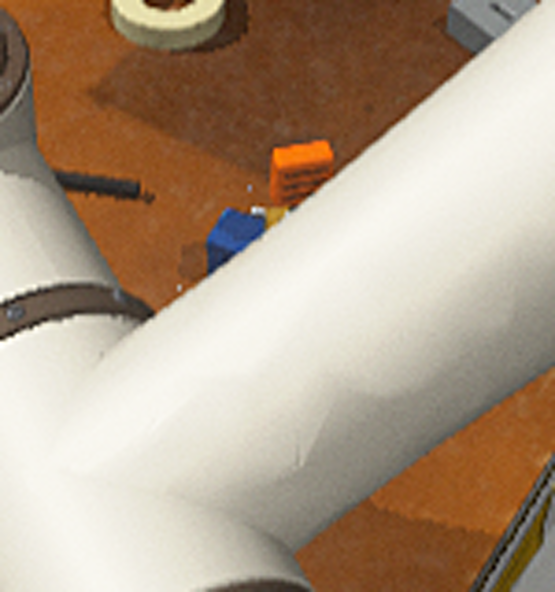

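View pics/top10.png

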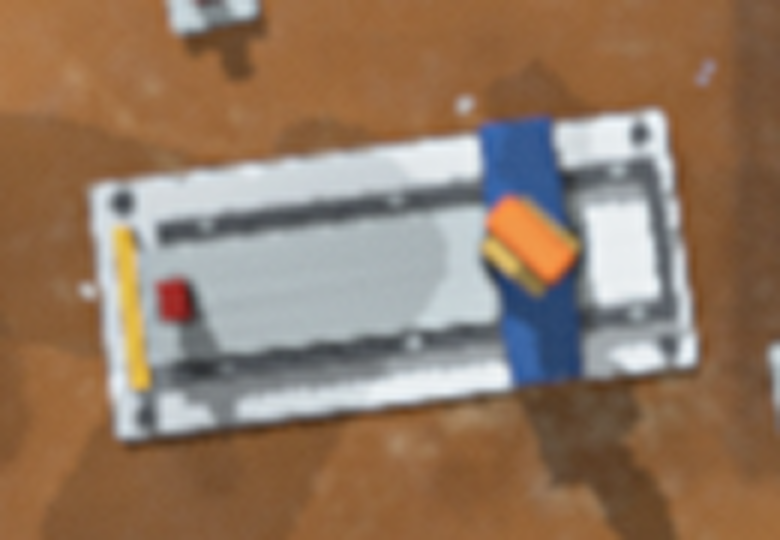

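Run:
```python
from h import *
import m
f=np.radians(-82.6); ex=np.array([np.cos(f),np.sin(f)])
R=[]
for i in(0,9):
    d=load("top",i); h=hsv(d); x0,y0,x1,y1=195,228,230,250
    im=cv2.resize(d["img"][y0:y1,x0:x1],None,fx=8,fy=8,interpolation=cv2.INTER_CUBIC); hh=cv2.cvtColor(im,cv2.COLOR_RGB2HSV)
    k=cv2.inRange(hh,(0,120,70),(7,255,255))|cv2.inRange(hh,(172,120,70),(180,255,255))
    c=max(cv2.findContours(k,0,1)[0],key=cv2.contourArea); M=cv2.moments(c); uv=((M["m10"]/M["m00"]+.5)/8-.5+x0,(M["m01"]/M["m00"]+.5)/8-.5+y0)
    p=onz(d,uv,.062); R.append(p); print(i,uv,p.round(4))
    ky=cv2.inRange(hh,(20,130,130),(32,255,255)); c=max(cv2.findContours(ky,0,1)[0],key=cv2.contourArea); M=cv2.moments(c); uv=((M["m10"]/M["m00"]+.5)/8-.5+x0,(M["m01"]/M["m00"]+.5)/8-.5+y0); q=onz(d,uv,.02); print(" lip",q.round(4),"post-lip along x",((p-q)[:2]@ex).round(4))
print("travel",((R[1]-R[0])[:2]@ex).round(4))
d=load("top",9);c=d["img"][222:262,192:222]; cv2.imwrite("pics/lip.png",cv2.resize(c[:,:,::-1],None,fx=14,fy=14,interpolation=cv2.INTER_CUBIC))
```

```text
0 (219.0575407990996, 237.93980960420183) [0.4615 0.1538 0.062 ]
 lip [0.4611 0.2083 0.02  ] post-lip along x 0.0541
9 (208.82052080281278, 239.73173039359312) [0.4566 0.1817 0.062 ]
 lip [0.4618 0.2094 0.02  ] post-lip along x 0.0267
travel -0.0283
```

View pics/lip.png

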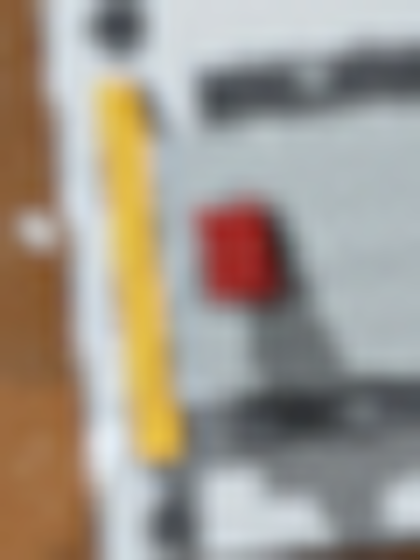

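```bash
python3 -c "
from cell import *
print(close_job())"
```

```text
the job is handed in; nothing more can be done
None
```

I turned the screw down with the driver until the foot touched the block, then about 0.3 rad further. I then drew the block by its red post to the yellow lip and handed the job in at about 20.5 s.

**Foot pressure:** I estimate about 7–8.5 N.
- The joint-6 torque changed between 1.16 and 1.26 rad of turning, and I stopped at 1.51 rad. At 18 N per rad that gives 6.6–8.4 N.
- The torque when turning paused gave between 8.5 and 10.6 N, depending on the factor used.
- **Disagreement:** the torque while turning was much lower than your 0.03 N m per N predicts. At that figure it would mean only about 2–3 N, so I relied on the touch point, the paused torque and the drag.

**Drag and travel:**
- The drag was about 13–16 N, within your 12–22 N.
- The force rose to about 39 N when the block met the lip. The camera shows about 28 mm of travel and no visible gap at the lip.

**Final state:** The driver stands in the screw head, the block is at the lip under the foot, and the gripper is open and clear. I did not deliberately touch the other tools, but I did not check them all in a last picture.

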